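# Build the next tier of a kiln load

### The arm

A 6-joint arm with a two-finger parallel gripper is mounted at the origin on the work surface. World frame = base frame: x ahead of the robot, y to its left, z up, the work surface at z = 0. Lengths are in m, angles in degrees, forces in N, time in s.
With the tool pointing down it reaches from about 0.3 to 0.75 m from the base axis. Payload 8.5 kg.
Tool frame: the origin (TCP) lies between the finger pads; the fingertips stand 22 mm ahead of it and the grasp point (between the pads) lies 3 mm ahead of it (env.nose_length is the distance from the TCP to the fingertips, in m); z points along the fingers, x is the direction in which the jaws open and shut, and the axes are right-handed (so a half turn about z gives the same grasp; the last joint's range is limited). The gripper opens to 85 mm and grips with 20 to 120 N. Pads are 22 mm wide; open, the fingers measure 114 mm over their backs; the gripper's body (76 mm by 85 mm) begins 54 mm behind the grasp point. The pads swing forward as they close: fully open they stand 13 mm farther back than shut.
Start: joints at [-77.997, 21.807, 74.336, -0, 83.858, -12.336], TCP at [0.227, -0.501, 0.225] pointing down, gripper open.
Joint ranges: [-178.18, 178.18], [-50.72, 133.34], [12.68, 142.11], [-81.47, 261.47], [9.98, 163.14], [-165.26, 165.26]. Speed limits (degrees/s): [136.94, 136.94, 180, 180, 180, 180].

### API

Orientations are given as a 3x3 rotation matrix whose columns are the frame's x, y, z axes.
In Python, from rig import env gives the robot as it stands.
- The arm moves only by the tool arm_command, never from a script. Its argument "steps" is a list of rows, each an object with "delta_pos": the shift along the world's x, y, z in mm, a list of three; "dr": the turn, a rotation vector about the world's x, y, z in degrees, a list of three. In form: [{"delta_pos": [dx, dy, dz], "dr": [wx, wy, wz]}, ...]. A call has 1 to 20 rows; each row shifts and turns the commanded pose from where the row before left it; what a row does not reach is not made up. A row lasts 1/10 s, in which the tool goes at most 50 mm and 8.59 degrees, less where a joint would pass 70% of its speed; a pose out of reach is approached as far as the arm can. A call with a gripper value outside its range is refused whole. "grip" is the opening, from 0 (shut) to 1 (fully open), set as the call begins (left out, the last holds). The fingers move at their own pace and stop on an object; "squeeze" is the grip in N (left out, the last holds). Time passes only in rows, so rows that do not move let the fingers close. It gives the time, the measured TCP pose, the force and the opening at its end, in the units of the state.
- env.observe(): the state, without advancing time (a new reading comes with each control period).
- env.get_image(name): name is "scene" or "top" or "wrist"; returns the picture (480x640x3 uint8, blue, green, red); there is no depth.
- env.get_calibration(name): a dict with "fx", "fy", "cx", "cy" (pixels), "k1" (the pictures are not rectified: a ray, as slopes to the right and down, at radius r is drawn at 1 + k1 r^2 times it, then the intrinsics apply), "view" (4x4, takes a point from world to camera coordinates). Camera axes: x right, y up, looking along -z (the intrinsics and any distortion apply to the point x, -y, -z); pixel columns grow to the right and rows downward; lengths in m; the calibration is good to about 2 mm. A picture is of the moment at which its call begins: read the wrist's pose just before it. get_calibration takes no time and is no camera call; for the wrist camera it gives the pose at the moment of the call.
- env.close_job(): hands the job in, once; it reports no verdict.
The state is a dict: "time_s": time; "q": joint angles; "qvel": joint speeds; "joint_efforts": joint torques, N m; "position": TCP position; "tool_rot": TCP orientation; "ft_force": force on the tool from outside, world axes, zero at the start; "wrist_torque": the same for the moment, N m; "grip_width": finger opening in m.
Only numpy, scipy, OpenCV 4.12 (cv2) and the standard library are available. Lean on these libraries where they do the work, as an engineer would, in place of code of your own. Each camera call takes 0.05 s, during which the arm holds its last target. There are 200 camera calls.

### The job

Build the next tier of this kiln load. First stand the loose prop that is as tall as the standing one on the ringed footprint at the other end of the kiln shelf, and set the cone pack on the kiln shelf midway between the two props; then lay the narrow half shelf across both props, centred and in line with the kiln shelf under it. Last, stand the vase on the half shelf right above the prop that was standing there from the start, and the beaker on it right above the prop you added; leave the short prop where it is, and let go of everything.

Things in the scene. Friction and masses are not known exactly. Their poses are not given: they have to be found in the camera images.
- kiln_shelf: Grey slab fixed on the table, 110 (its x) x 300 (its y) x 20 mm high. Origin: centre of its underside on the table, so its top is 20 mm above the origin; z up. The standing prop and the footprint lie on its long centre line (its y axis), 90 mm to either side of its centre; which is at which end varies. The slab's centre is the midpoint between the two props.
- standing_prop: Pale round kiln prop already standing on the slab near one end, fixed there: upright cylinder 38 mm in diameter, 70 mm high, with a dark dot on its top. Origin: centre of its underside, on the slab's top.
- footprint: Flat dark ring, 48 mm across and about 1 mm high, drawn on the slab's top near its other end; shows where the second prop goes. Only a mark, nothing to bump into. Origin: its centre, on the slab's top.
- tall_prop: Loose pale round kiln prop standing on the table: upright cylinder 38 mm in diameter, 70 mm high (as the standing one), dark dot on its top, about 0.12 kg. Origin: centre of its underside.
- short_prop: Loose pale round prop of the same 38 mm diameter but only 45 mm high, standing on the table. Not needed. Origin: centre of its underside.
- cone_pack: White block 66 (its x) x 24 (its y) x 22 mm high carrying a row of three slim upright cones (13 mm at the foot), spaced 21 mm along its x; 53 mm high overall, about 0.08 kg. Grip the block across its 24 mm width. Origin: centre of its underside; z up. It may face any way when placed.
- half_shelf: Narrow loose grey slab lying flat on the table in front of the kiln shelf (on the robot's side): 52 (its x) x 250 (its y) x 18 mm thick, about 0.42 kg. Origin: centre of its underside; z up. Laid across both 70 mm props its underside is 90 mm above the table.
- vase: Closed terracotta bud vase, 96 mm high: belly 52 mm across about 22 mm up, straight neck 26 mm across from 56 to 90 mm up, a 32 mm lip at the top, foot 38 mm; about 0.13 kg. Origin: centre of its underside.
- beaker: Open terracotta cup without handle, 70 mm high, 52 mm across at the rim and a little narrower towards the foot, about 0.12 kg. Origin: centre of its underside.
There are look-alikes about, which are no part of the job. Leave any purple look-alike of the vase alone.

How it is judged:
By the outcome, as a careful person would: the job done as asked, in the order asked, and still so for the second after the job is handed in, with the robot touching nothing.
It also fails if it takes over 144 s, if anything falls off the work surface, if the arm or the gripper's body presses on something with over 40 N, if the wrist force passes 120 N, or if a joint passes its speed limit or range.

## Working session

There is one attempt and no reset: what is moved stays moved. The work goes in short steps, Python scripts to look and compute and a tool call to move; the robot and the scene stay as the last step left them, time stands still between calls to the robot, and variables do not carry over. Pictures are saved under pics/ and viewed, about 12 in all and at most 16, crops included, and the job is handed in when it is done.

Besides the shell and the picture viewer there is one more tool, called after "Call:" by a JSON object that holds its "op" and its "data", one argument or row to a line. arm_command: Moves the arm, as the interface text tells. Its arguments: {"type":"object","properties":{"steps":{"type":"array"},"grip":{"type":"number"},"squeeze":{"type":"number"}},"required":["steps"]}

```bash
ls; mkdir -p pics; cat > h.py <<'E'
import numpy as np, cv2
from rig import env
def save(name,fn):
    im=env.get_image(name); cv2.imwrite('pics/'+fn,im); return im
def ray(c,u,v):
    x,y=(u-c['cx'])/c['fx'],(v-c['cy'])/c['fy']
    a,b=x,y
    for _ in range(20):
        s=1+c['k1']*(a*a+b*b); a,b=x/s,y/s
    V=np.array(c['view']); R=V[:3,:3]; o=-R.T@V[:3,3]
    return o,R.T@np.array([a,-b,-1])
def at(c,u,v,z):
    o,d=ray(c,u,v); return o+d*(z-o[2])/d[2]
def proj(c,p):
    V=np.array(c['view']); q=V[:3,:3]@np.array(p)+V[:3,3]
    a,b=q[0]/-q[2],-q[1]/-q[2]; s=1+c['k1']*(a*a+b*b)
    return np.array([c['fx']*a*s+c['cx'],c['fy']*b*s+c['cy']])
E
python3 - <<'E'
from h import *
for n in('top','scene'):
    save(n,n+'0.png'); c=env.get_calibration(n); V=np.array(c['view']); print(n,c['fx'],c['k1'],-V[:3,:3].T@V[:3,3],-V[2,:3])
s=env.observe();print(s['time_s'],s['position'],np.round(s['tool_rot'],3).tolist(),s['grip_width'])
E
```

```text
pics
top 525.6292414975354 -0.08657179145226403 [0.4713085  0.05281814 1.00687866] [ 0.08974128 -0.0059355  -0.99594742]
scene 546.1305843286448 0.0300157027684006 [1.14642535 0.85453116 0.7393933 ] [-0.4956052  -0.65421037 -0.57130052]
0.1 [ 0.22661211 -0.5008536   0.22468975] [[0.412, -0.911, -0.0], [-0.911, -0.412, 0.001], [-0.001, -0.0, -1.0]] 0.08591921473262733
```

View pics/top0.png

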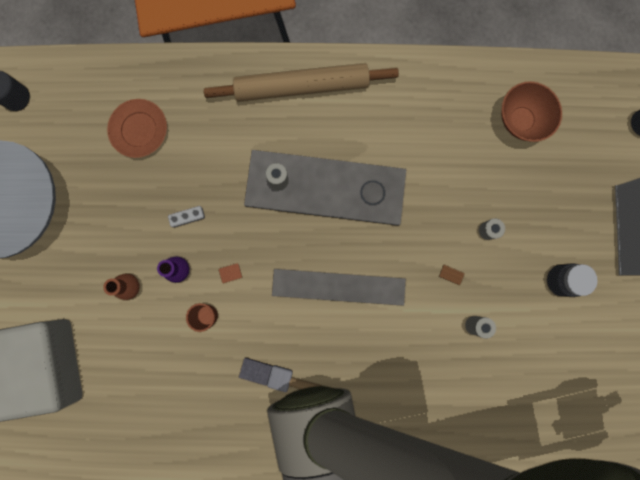

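View pics/scene0.png

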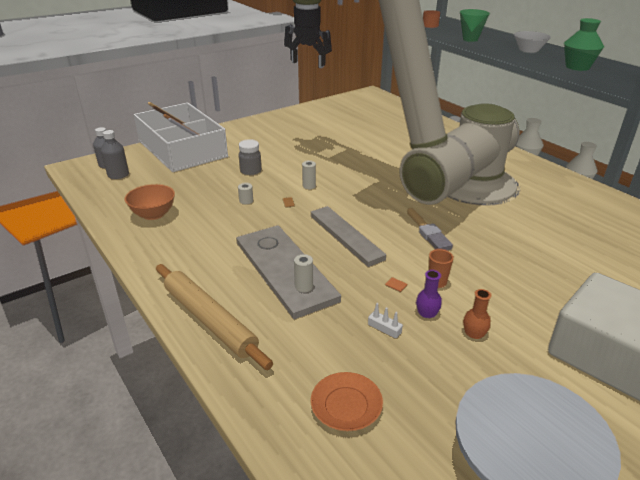

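Top view, with left = +y and up = +x:
- Slab around (326,187), standing prop (276,173), ring (373,192), half shelf (339,287).
- Cone pack (186,216), terracotta vase (122,287), purple look-alike (174,269), beaker (202,317).
- Prop candidates are (485,327) and (494,229). In the scene view the one nearer the robot, (309,174), looks taller than (245,193), so tall = top (485,327).

Next I'll check this with enlarged crops.

```bash
python3 - <<'E'
import cv2,numpy as np
t=cv2.imread('pics/top0.png'); s=cv2.imread('pics/scene0.png')
cv2.imwrite('pics/c1.png',cv2.resize(t[145:345,95:355],None,fx=3,fy=3,interpolation=cv2.INTER_CUBIC))
b=cv2.resize(t[145:345,355:515],None,fx=3,fy=3,interpolation=cv2.INTER_CUBIC)
a=cv2.resize(s[140:240,220:325],None,fx=3,fy=3,interpolation=cv2.INTER_CUBIC)
o=np.zeros((600,800,3),np.uint8);o[:,:480]=b;o[:300,485:800]=a
cv2.imwrite('pics/c2.png',o)
E
```

```text
(no output)
```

View pics/c1.png

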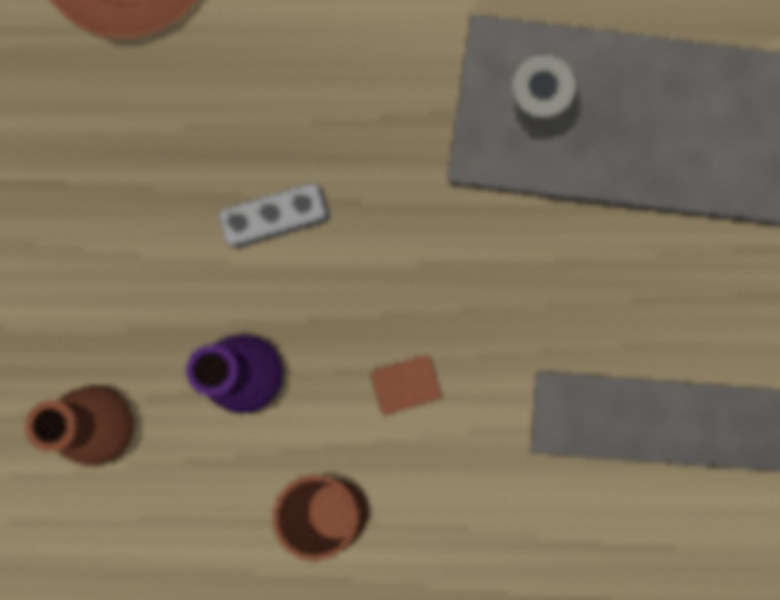

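View pics/c2.png

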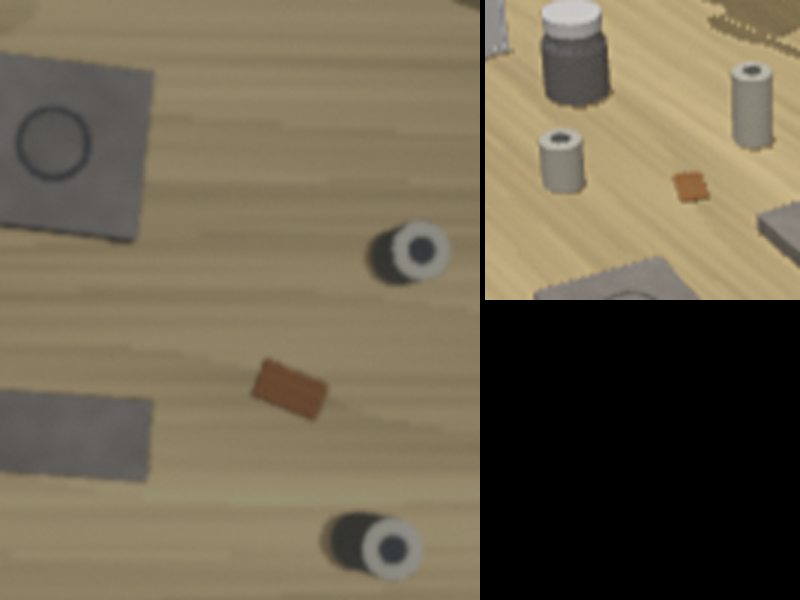

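The scene crop confirms it: the tall prop is the one nearer the robot, at top (485,327). The short one is at (494,229). The terracotta vase is far left and the purple one is next to it. Now positions.

```bash
cat > m.py <<'E'
from h import *
c=env.get_calibration('top'); s=env.get_calibration('scene')
A=lambda x,y:((x+.5)/3-.5+95,(y+.5)/3-.5+145)
B=lambda x,y:((x+.5)/3-.5+355,(y+.5)/3-.5+145)
def g(n,p,z):
    r=at(c,*p,z); print(n,np.round(r*1000,1),'scene px',np.round(proj(s,r)).astype(int)); return r[:2]*1000
def ang(a,b): d=b-a; return np.degrees(np.arctan2(d[1],d[0])),np.hypot(*d)
sp=g('standing',A(544,85),.09); fp=g('ring',B(53,143),.021); print(ang(fp,sp),(sp+fp)/2)
k=[g('k',A(470,15),.02),g('k',A(450,184),.02),g('k',B(153,71),.02),g('k',B(134,240),.02)]
print(ang(k[0],k[1]),ang(k[2],k[0]),ang(k[3],k[1]),np.mean(k,0))
tp=g('tall',B(392,549),.07); g('short',B(421,250),.045)
h=[g('h',A(538,372),.018),g('h',A(531,452),.018),g('h',B(153,400),.018),g('h',B(147,480),.018)]
print(ang(h[0],h[1]),ang(h[2],h[0]),ang(h[3],h[1]),np.mean(h,0))
p=[g('cone',A(*q),.053) for q in((238,223),(270,213),(303,204))];print(ang(p[0],p[2]))
q=[g('blk',A(*q),.022) for q in((219,210),(318,184),(328,216),(235,246))];print(ang(q[0],q[1]),ang(q[1],q[2]),np.mean(q,0))
g('vase',A(50,426),.096); g('vasebelly',A(97,425),.022)
g('beaker',A(315,517),.07)
E
python3 m.py
```

```text
standing [667.3 119.7  90. ] scene px [301 259]
ring [646.5 -59.   21. ] scene px [266 242]
(np.float64(83.37697442199251), np.float64(179.9141785378574)) [656.8862096   30.33425394]
k [727.4 173.   20. ] scene px [292 312]
k [618.1 183.2  20. ] scene px [340 294]
k [ 694.1 -123.4   20. ] scene px [234 237]
k [ 585.2 -110.4   20. ] scene px [277 225]
(np.float64(174.64684930240026), np.float64(109.84225803268772)) (np.float64(83.58083954547313), np.float64(298.251832011655)) (np.float64(83.61592566786692), np.float64(295.41528171660866)) [656.21658811  30.61134405]
tall [ 395.9 -256.3   70. ] scene px [307 163]
short [ 578.  -285.9   45. ] scene px [243 186]
h [500.  125.8  18. ] scene px [366 261]
h [450.  129.4  18. ] scene px [385 254]
h [ 484.5 -122.2   18. ] scene px [309 211]
h [ 434.5 -118.2   18. ] scene px [326 205]
(np.float64(175.83450231445437), np.float64(50.076661362417994)) (np.float64(86.42779907150343), np.float64(248.46962169858253)) (np.float64(86.41221658645311), np.float64(248.15826989943844)) [467.26263831   3.68949776]
cone [588.1 308.6  53. ] scene px [393 309]
cone [594.4 289.   53. ] scene px [384 305]
cone [600.1 268.9  53. ] scene px [374 300]
(np.float64(-73.16862495749986), np.float64(41.55046293592647))
blk [600.1 329.4  22. ] scene px [394 330]
blk [617.1 266.7  22. ] scene px [366 315]
blk [596.8 259.7  22. ] scene px [372 309]
blk [577.2 318.3  22. ] scene px [399 322]
(np.float64(-74.77187092184286), np.float64(64.95339922383837)) (np.float64(-161.0778586520956), np.float64(21.502534749849787)) [597.8064147  293.55062705]
vase [463.1 404.3  96. ] scene px [481 294]
vasebelly [463.5 402.6  22. ] scene px [474 323]
beaker [411.4 252.8  70. ] scene px [439 256]
```

Everything agrees with the given sizes: prop-to-ring distance 179.9 mm, slab 298x110, half shelf 248x50, cone span 41.6. Moving to above the tall prop.

Call:
{"op": "arm_command", "data": {
  "steps": [
    {"delta_pos":[14,20,-6],"dr":[0,0,0]},
    {"delta_pos":[14,20,-6],"dr":[0,0,0]},
    {"delta_pos":[14,20,-6],"dr":[0,0,0]},
    {"delta_pos":[14,20,-6],"dr":[0,0,0]},
    {"delta_pos":[14,20,-6],"dr":[0,0,0]},
    {"delta_pos":[14,20,-6],"dr":[0,0,0]},
    {"delta_pos":[14,20,-6],"dr":[0,0,0]},
    {"delta_pos":[14,20,-6],"dr":[0,0,0]},
    {"delta_pos":[14,20,-6],"dr":[0,0,0]},
    {"delta_pos":[14,20,-6],"dr":[0,0,0]},
    {"delta_pos":[14,20,-6],"dr":[0,0,0]},
    {"delta_pos":[15,24,-8],"dr":[0,0,0]},
    {"delta_pos":[0,0,0],"dr":[0,0,0]},
    {"delta_pos":[0,0,0],"dr":[0,0,0]}
  ],
  "grip": 1,
  "squeeze": 50
}}

```text
time_s: 1.5
position: [0.3957, -0.2569, 0.1511]
tool_rot: [[0.413, -0.911, -0.0], [-0.911, -0.413, 0.0], [-0.0, 0.0, -1.0]]
ft_force: [-0.2, -0.4, -0.1]
grip_width: 0.0856
```

```bash
python3 - <<'E'
from h import *
c=env.get_calibration('wrist'); save('wrist','w1.png'); V=np.array(c['view']); print(-V[:3,:3].T@V[:3,3],-V[2,:3],c['fx'],c['k1'],c['cx'],c['cy'],env.nose_length)
print(proj(c,[.3959,-.2563,.07]))
E
```

```text
[ 0.4643616  -0.22700327  0.3000743 ] [-0.26948803 -0.1226297  -0.95516394] 394.6069700789826 0.012516046167313846 318.04087606982426 242.60501650682357 0.022
[315.29093328 247.4885578 ]
```

View pics/w1.png

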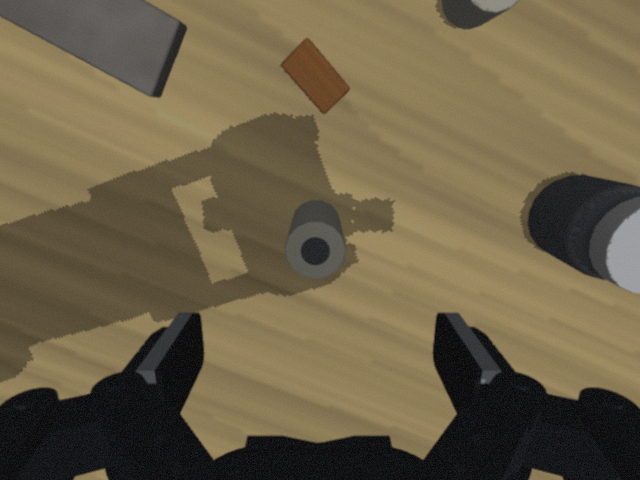

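The dot sits at (315,250) against a predicted (315,247.5), so the two cameras agree to about 1 to 2 mm. The prop is centred between the fingers. Descending, gripping and lifting.

Call:
{"op": "arm_command", "data": {
  "steps": [
    {"delta_pos":[0,0,-20],"dr":[0,0,0]},
    {"delta_pos":[0,0,-20],"dr":[0,0,0]},
    {"delta_pos":[0,0,-20],"dr":[0,0,0]},
    {"delta_pos":[0,0,-20],"dr":[0,0,0]},
    {"delta_pos":[0,0,-15],"dr":[0,0,0]},
    {"delta_pos":[0,0,-6],"dr":[0,0,0]},
    {"delta_pos":[0,0,0],"dr":[0,0,0]},
    {"delta_pos":[0,0,0],"dr":[0,0,0]}
  ]
}}

```text
time_s: 2.35
position: [0.3958, -0.2578, 0.0508]
tool_rot: [[0.412, -0.911, 0.001], [-0.911, -0.412, -0.001], [0.001, -0.0, -1.0]]
ft_force: [0.4, 0.1, -0.4]
grip_width: 0.0855
```

Call:
{"op": "arm_command", "data": {
  "steps": [
    {"delta_pos":[0,0,0],"dr":[0,0,0]},
    {"delta_pos":[0,0,0],"dr":[0,0,0]},
    {"delta_pos":[0,0,0],"dr":[0,0,0]},
    {"delta_pos":[0,0,0],"dr":[0,0,0]},
    {"delta_pos":[0,0,0],"dr":[0,0,0]},
    {"delta_pos":[0,0,0],"dr":[0,0,0]},
    {"delta_pos":[0,0,0],"dr":[0,0,0]},
    {"delta_pos":[0,0,0],"dr":[0,0,0]},
    {"delta_pos":[0,0,0],"dr":[0,0,0]},
    {"delta_pos":[0,0,0],"dr":[0,0,0]}
  ],
  "grip": 0,
  "squeeze": 50
}}

```text
time_s: 3.35
position: [0.3958, -0.2571, 0.0508]
tool_rot: [[0.412, -0.911, 0.001], [-0.911, -0.412, -0.001], [0.001, -0.0, -1.0]]
ft_force: [-0.7, 1.1, 6.4]
grip_width: 0.0359
```

Call:
{"op": "arm_command", "data": {
  "steps": [
    {"delta_pos":[0,0,20],"dr":[0,0,0]},
    {"delta_pos":[0,0,25],"dr":[0,0,0]},
    {"delta_pos":[0,0,25],"dr":[0,0,0]},
    {"delta_pos":[10,8,10],"dr":[0,0,0]},
    {"delta_pos":[20,16,0],"dr":[0,0,0]},
    {"delta_pos":[22,17,0],"dr":[0,0,0]},
    {"delta_pos":[22,17,0],"dr":[0,0,0]},
    {"delta_pos":[22,17,0],"dr":[0,0,0]},
    {"delta_pos":[22,17,0],"dr":[0,0,0]},
    {"delta_pos":[22,17,0],"dr":[0,0,0]},
    {"delta_pos":[22,17,0],"dr":[0,0,0]},
    {"delta_pos":[22,17,0],"dr":[0,0,0]},
    {"delta_pos":[22,17,0],"dr":[0,0,0]},
    {"delta_pos":[22,17,0],"dr":[0,0,0]},
    {"delta_pos":[15,13,0],"dr":[0,0,0]},
    {"delta_pos":[8,8,0],"dr":[0,0,0]},
    {"delta_pos":[0,0,-15],"dr":[0,0,0]},
    {"delta_pos":[0,0,-15],"dr":[0,0,0]},
    {"delta_pos":[0,0,0],"dr":[0,0,0]},
    {"delta_pos":[0,0,0],"dr":[0,0,0]}
  ]
}}

```text
time_s: 5.35
position: [0.6465, -0.0594, 0.1005]
tool_rot: [[0.412, -0.911, -0.0], [-0.911, -0.412, 0.0], [-0.0, 0.0, -1.0]]
ft_force: [-0.1, -0.3, -0.4]
grip_width: 0.0359
```

```bash
python3 - <<'E'
from h import *
s=env.observe();print(s['position'],s['ft_force'],s['grip_width'])
c=env.get_calibration('wrist'); im=save('wrist','w2.png')
p=np.array(s['position']);z=p[2]-.0508
for o in ([.6465,-.059,.021],[p[0],p[1],z+.07],[.6673,.1197,.09]): print(np.round(proj(c,o),1))
E
```

```text
[ 0.64649619 -0.05935926  0.10047619] [-0.13901631 -0.28638146 -0.44960549] 0.03593663000151328
[315.5 248.8]
[314.9 332.1]
[-107.2   67.6]
```

View pics/w2.png

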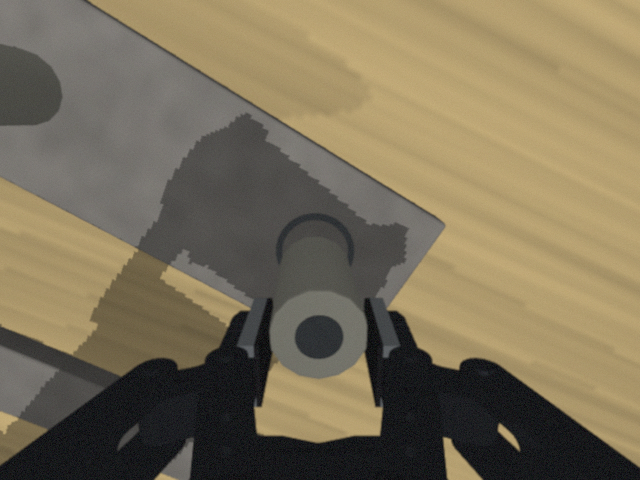

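The held prop's dot is at (319,337) and the ring centre at about (315,249). Next: the prop's offset relative to the ring, measured in the same picture.

```bash
python3 - <<'E'
from h import *
c=env.get_calibration('wrist')
a=at(c,319,337,.1197);b=at(c,315,249,.021);print(a,b,(b-a)*1000)
im=cv2.imread('pics/w2.png');g=cv2.cvtColor(im[195:285,265:365],cv2.COLOR_BGR2GRAY);g=cv2.convertScaleAbs(g,alpha=2.2)
cv2.imwrite('pics/w2c.png',cv2.resize(g,None,fx=6,fy=6,interpolation=cv2.INTER_CUBIC))
E
```

```text
[ 0.64526546 -0.06174814  0.1197    ] [ 0.64649095 -0.05891985  0.021     ] [  1.22549354   2.82828949 -98.7       ]
```

Call:
{"op": "arm_command", "data": {
  "steps": [
    {"delta_pos":[0.7,2,-10],"dr":[0,0,0]},
    {"delta_pos":[0,0,-10],"dr":[0,0,0]},
    {"delta_pos":[0,0,-6],"dr":[0,0,0]},
    {"delta_pos":[0,0,-3],"dr":[0,0,0]},
    {"delta_pos":[0,0,-0.5],"dr":[0,0,0]},
    {"delta_pos":[0,0,0],"dr":[0,0,0]},
    {"delta_pos":[0,0,0],"dr":[0,0,0]}
  ]
}}

```text
time_s: 6.1
position: [0.6473, -0.0569, 0.071]
tool_rot: [[0.412, -0.911, 0.0], [-0.911, -0.412, 0.0], [-0.0, -0.0, -1.0]]
ft_force: [-1.6, 1.8, 2.6]
grip_width: 0.0358
```

Call:
{"op": "arm_command", "data": {
  "steps": [
    {"delta_pos":[0,0,0],"dr":[0,0,0]},
    {"delta_pos":[0,0,0],"dr":[0,0,0]},
    {"delta_pos":[0,0,0],"dr":[0,0,0]},
    {"delta_pos":[0,0,0],"dr":[0,0,0]},
    {"delta_pos":[0,0,0],"dr":[0,0,0]},
    {"delta_pos":[0,0,0],"dr":[0,0,0]},
    {"delta_pos":[0,0,20],"dr":[0,0,0]},
    {"delta_pos":[0,0,30],"dr":[0,0,0]},
    {"delta_pos":[0,0,29],"dr":[0,0,0]},
    {"delta_pos":[0,0,0],"dr":[0,0,0]}
  ],
  "grip": 1
}}

```text
time_s: 7.1
position: [0.649, -0.0575, 0.1541]
tool_rot: [[0.412, -0.911, 0.008], [-0.911, -0.412, -0.002], [0.005, -0.006, -1.0]]
ft_force: [0.8, 0.9, 0.4]
grip_width: 0.0853
```

Call:
{"op": "arm_command", "data": {
  "steps": [
    {"delta_pos":[-4,25,0],"dr":[0,0,5.8]},
    {"delta_pos":[-4,25,0],"dr":[0,0,5.8]},
    {"delta_pos":[-4,25,0],"dr":[0,0,5.8]},
    {"delta_pos":[-4,25,0],"dr":[0,0,5.8]},
    {"delta_pos":[-4,25,0],"dr":[0,0,5.8]},
    {"delta_pos":[-4,25,0],"dr":[0,0,5.8]},
    {"delta_pos":[-4,25,0],"dr":[0,0,5.8]},
    {"delta_pos":[-4,25,0],"dr":[0,0,5.8]},
    {"delta_pos":[-4,25,0],"dr":[0,0,5.8]},
    {"delta_pos":[-4,25,0],"dr":[0,0,5.8]},
    {"delta_pos":[-4,25,0],"dr":[0,0,5.8]},
    {"delta_pos":[-4,25,0],"dr":[0,0,5.8]},
    {"delta_pos":[-2,25,0],"dr":[0,0,5.8]},
    {"delta_pos":[0,24,0],"dr":[0,0,6.3]},
    {"delta_pos":[0,0,0],"dr":[0,0,0]},
    {"delta_pos":[0,0,0],"dr":[0,0,0]}
  ]
}}

```text
time_s: 8.7
position: [0.5971, 0.2919, 0.1489]
tool_rot: [[0.961, 0.276, -0.001], [0.276, -0.961, -0.001], [-0.001, 0.0, -1.0]]
ft_force: [-0.5, -0.0, -0.2]
grip_width: 0.0856
```

```bash
python3 - <<'E'
from h import *
s=env.observe();print(s['position'],s['q'])
c=env.get_calibration('wrist'); save('wrist','w3.png'); save('top','top3.png'); save('scene','scene3.png')
for o in ([.5944,.289,.053],[.5975,.2925,.022]): print(np.round(proj(c,o),1))
E
```

```text
[0.5970862  0.29185476 0.14892802] [ 1.58731275e+01  3.66237994e+01  6.10004919e+01 -1.79073248e-02
  8.24410716e+01 -1.16432792e-01]
[313.8 243. ]
[319.8 226.9]
```

View pics/w3.png

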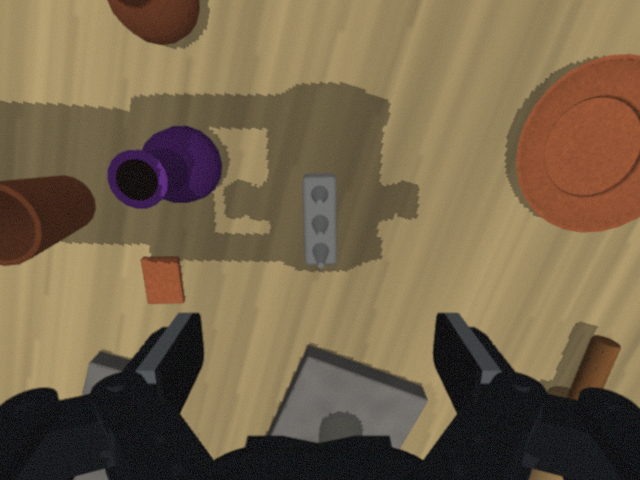

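The cone pack is aligned with the tool in the wrist view. Block corners are (304,175), (335,175), (336,264) and (305,265), and the cone tips are near (320,189/219/250).

```bash
python3 - <<'E'
from h import *
c=env.get_calibration('wrist')
P=[at(c,*p,.022)*1000 for p in((304,175),(335.5,175),(336,264),(305,265))]
P=np.array(P);print(P.round(1),P.mean(0),np.linalg.norm(np.diff(P,axis=0),axis=1), np.degrees(np.arctan2(*(P[3]-P[0])[[1,0]])))
V=np.array(c['view']);print(-V[:3,:3].T@V[:3,3])
t=cv2.imread('pics/top3.png')[145:245,235:415];s=cv2.imread('pics/w3.png')[165:275,260:380]
o=np.zeros((600,800,3),np.uint8)
o[:400,:720]=cv2.resize(t,None,fx=4,fy=4,interpolation=cv2.INTER_CUBIC)
cv2.imwrite('pics/c3.png',o[:400,:720])
E
```

```text
[[577.2 324.4  22. ]
 [598.3 330.4  22. ]
 [617.6 267.2  22. ]
 [595.5 260.1  22. ]] [597.17001117 295.53155149  22.        ] [21.93650309 66.03440977 23.1566146 ] -74.07952117842004
[0.57663257 0.36232693 0.29849305]
```

View pics/c3.png

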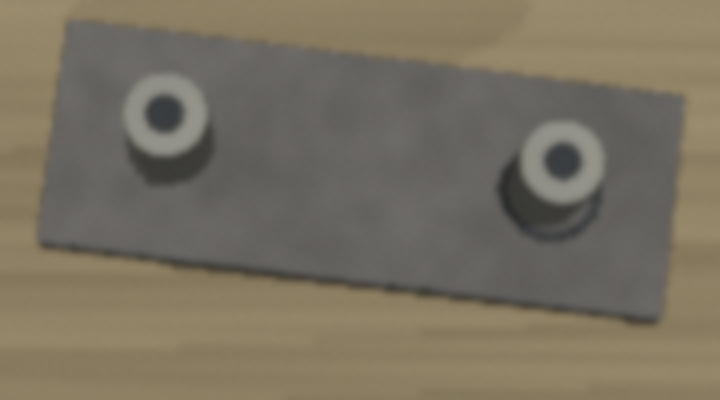

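Call:
{"op": "arm_command", "data": {
  "steps": [
    {"delta_pos":[0,2.6,-20],"dr":[0,0,0]},
    {"delta_pos":[0,0,-30],"dr":[0,0,0]},
    {"delta_pos":[0,0,-30],"dr":[0,0,0]},
    {"delta_pos":[0,0,-25],"dr":[0,0,0]},
    {"delta_pos":[0,0,-13],"dr":[0,0,0]},
    {"delta_pos":[0,0,-5],"dr":[0,0,0]},
    {"delta_pos":[0,0,0],"dr":[0,0,0]},
    {"delta_pos":[0,0,0],"dr":[0,0,0]}
  ]
}}

```text
time_s: 9.65
position: [0.5981, 0.2946, 0.028]
tool_rot: [[0.961, 0.276, 0.002], [0.276, -0.961, 0.001], [0.002, 0.0, -1.0]]
ft_force: [-0.3, -0.0, -0.2]
grip_width: 0.0852
```

Call:
{"op": "arm_command", "data": {
  "steps": [
    {"delta_pos":[0,0,0],"dr":[0,0,0]},
    {"delta_pos":[0,0,0],"dr":[0,0,0]},
    {"delta_pos":[0,0,0],"dr":[0,0,0]},
    {"delta_pos":[0,0,0],"dr":[0,0,0]},
    {"delta_pos":[0,0,0],"dr":[0,0,0]},
    {"delta_pos":[0,0,0],"dr":[0,0,0]},
    {"delta_pos":[0,0,0],"dr":[0,0,0]},
    {"delta_pos":[0,0,0],"dr":[0,0,0]},
    {"delta_pos":[0,0,0],"dr":[0,0,0]},
    {"delta_pos":[0,0,0],"dr":[0,0,0]}
  ],
  "grip": 0,
  "squeeze": 40
}}

```text
time_s: 10.65
position: [0.5975, 0.2945, 0.0268]
tool_rot: [[0.961, 0.276, 0.0], [0.276, -0.961, 0.0], [0.0, -0.0, -1.0]]
ft_force: [1.2, 0.5, 0.8]
grip_width: 0.0062
```

```bash
python3 - <<'E'
from h import *
c=env.get_calibration('top')
A=lambda x,y:((x+.5)/4-.5+235,(y+.5)/4-.5+145)
a=at(c,*A(164,113),.09)*1000;b=at(c,*A(563,161),.09)*1000
print(a,b,(a+b)/2,np.linalg.norm(a-b),np.degrees(np.arctan2(*(a-b)[[1,0]])))
E
```

```text
[667.48146858 120.36017949  90.        ] [647.70329739 -56.6346613   90.        ] [657.59238298  31.86275909  90.        ] 178.0964618513441 83.62397201490164
```

Width 6 mm does not match the 24 mm block, so I'll look before doing anything else.

```bash
python3 - <<'E'
from h import *
a=save('wrist','w4.png'); b=save('scene','s4.png')[230:380,310:510]
o=np.zeros((600,800,3),np.uint8); o[:480,:0]=0
o[:375,:500]=cv2.resize(a,(500,375)); o[376:600,500:800]=cv2.resize(b,(300,224)); 
o[:375,500:800]=cv2.resize(b[30:130,50:130],(300,375))
cv2.imwrite('pics/c4.png',o)
E
```

```text
(no output)
```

View pics/c4.png

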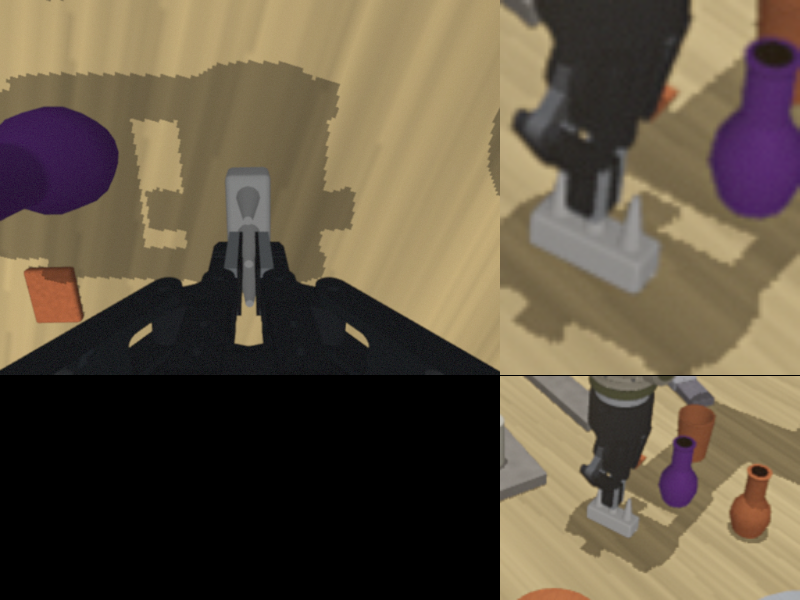

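The fingers closed above the block, on the middle cone. I'll check the real fingertip height from this picture: the tips end at about (318,297) in full wrist pixels.

```bash
python3 - <<'E'
from h import *
c=env.get_calibration('wrist');s=env.observe();p=np.array(s['position'])
for z in(.005,.015,.022,.027,.035):print(z,np.round(proj(c,[p[0],p[1],z]),1))
im=cv2.imread('pics/w4.png')
cv2.imwrite('pics/c5.png',cv2.resize(im[200:420,210:430],None,fx=2.7,fy=2.7,interpolation=cv2.INTER_CUBIC))
E
```

```text
0.005 [319.2 286. ]
0.015 [319.2 295. ]
0.022 [319.3 301.9]
0.027 [319.3 307.2]
0.035 [319.4 316.4]
```

View pics/c5.png

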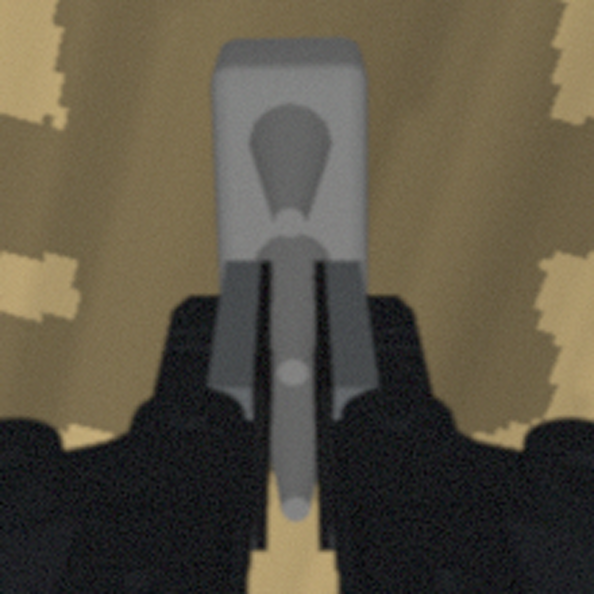

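Judged by the pad's front edge (y≈297) and the cone width at the grip, the tips are at about z≈0.035. That is well above where the stated nose length puts them. I'll open and go lower carefully, watching the force.

Call:
{"op": "arm_command", "data": {
  "steps": [
    {"delta_pos":[0,0,0],"dr":[0,0,0]},
    {"delta_pos":[0,0,0],"dr":[0,0,0]},
    {"delta_pos":[0,0,0],"dr":[0,0,0]},
    {"delta_pos":[0,0,0],"dr":[0,0,0]},
    {"delta_pos":[0,0,0],"dr":[0,0,0]},
    {"delta_pos":[0,0,-2],"dr":[0,0,0]},
    {"delta_pos":[0,0,-2],"dr":[0,0,0]},
    {"delta_pos":[0,0,-2],"dr":[0,0,0]},
    {"delta_pos":[0,0,-2],"dr":[0,0,0]},
    {"delta_pos":[0,0,0],"dr":[0,0,0]}
  ],
  "grip": 0.5
}}

```text
time_s: 11.75
position: [0.5972, 0.2944, 0.0183]
tool_rot: [[0.961, 0.276, -0.001], [0.276, -0.961, -0.0], [-0.001, 0.0, -1.0]]
ft_force: [-0.1, 0.2, -1.1]
grip_width: 0.043
```

```bash
python3 - <<'E'
from h import *
c=env.get_calibration('wrist');s=env.observe();p=np.array(s['position']);R=np.array(s['tool_rot']);print(p,s['grip_width'])
im=save('wrist','w6.png')
w=s['grip_width']/2
for sx in(-1,1):
  for n in (-.01,0,.01,.022):
    print(sx,n,np.round(proj(c,p+R@np.array([sx*w,-.011,n]))),np.round(proj(c,p+R@np.array([sx*w,.011,n]))))
cv2.imwrite('pics/c6.png',cv2.resize(im[160:420,160:480],None,fx=2.4,fy=2.3,interpolation=cv2.INTER_CUBIC))
E
```

```text
[0.59717343 0.29441995 0.01828236] 0.04302612430479295
-1 -0.01 [263. 293.] [266. 343.]
-1 0 [267. 283.] [269. 331.]
-1 0.01 [269. 274.] [271. 319.]
-1 0.022 [273. 264.] [274. 307.]
1 -0.01 [375. 293.] [373. 343.]
1 0 [372. 283.] [370. 331.]
1 0.01 [369. 274.] [367. 319.]
1 0.022 [366. 264.] [364. 307.]
```

View pics/c6.png

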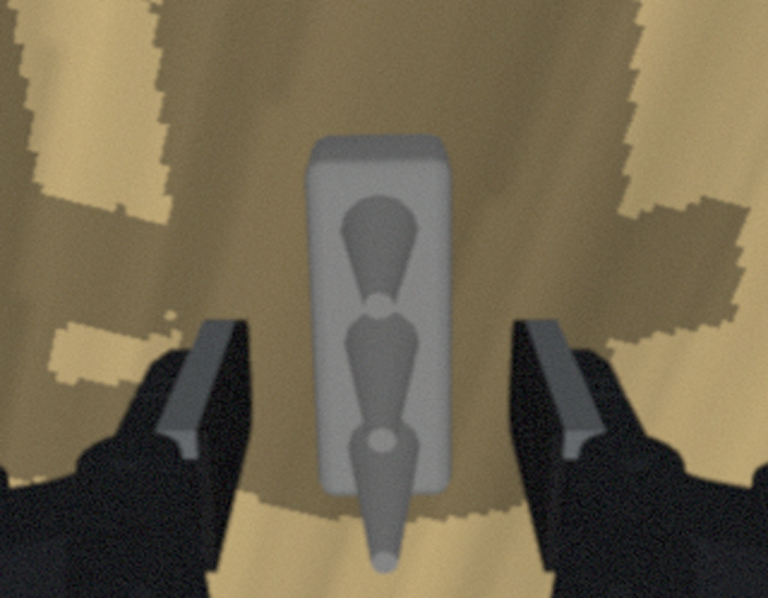

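The tips' front inner edge is at (263,299), which puts them about 15 mm behind the reported TCP at this opening. The real fingertips are therefore about 33 mm higher than the nominal 22 mm nose gives, so I'll go down 20 mm more in small steps and watch the force.

Call:
{"op": "arm_command", "data": {
  "steps": [
    {"delta_pos":[0,0,-4],"dr":[0,0,0]},
    {"delta_pos":[0,0,-4],"dr":[0,0,0]},
    {"delta_pos":[0,0,-4],"dr":[0,0,0]},
    {"delta_pos":[0,0,-4],"dr":[0,0,0]},
    {"delta_pos":[0,0,-2],"dr":[0,0,0]},
    {"delta_pos":[0,0,-2],"dr":[0,0,0]},
    {"delta_pos":[0,0,0],"dr":[0,0,0]}
  ]
}}

```text
time_s: 12.5
position: [0.5973, 0.2944, -0.0016]
tool_rot: [[0.961, 0.276, -0.0], [0.276, -0.961, -0.0], [-0.0, 0.0, -1.0]]
ft_force: [1.1, -0.4, 1.1]
grip_width: 0.0429
```

No contact at TCP z = −2 mm, so the nose offset is confirmed wrong. Lowering 5 mm more and closing.

Call:
{"op": "arm_command", "data": {
  "steps": [
    {"delta_pos":[0,0,-2],"dr":[0,0,0]},
    {"delta_pos":[0,0,-2],"dr":[0,0,0]},
    {"delta_pos":[0,0,-1],"dr":[0,0,0]},
    {"delta_pos":[0,0,0],"dr":[0,0,0]}
  ]
}}

```text
time_s: 12.9
position: [0.5973, 0.2945, -0.0064]
tool_rot: [[0.961, 0.276, -0.0], [0.276, -0.961, -0.0], [-0.0, -0.0, -1.0]]
ft_force: [0.3, -0.2, 0.8]
grip_width: 0.0427
```

Call:
{"op": "arm_command", "data": {
  "steps": [
    {"delta_pos":[0,0,0],"dr":[0,0,0]},
    {"delta_pos":[0,0,0],"dr":[0,0,0]},
    {"delta_pos":[0,0,0],"dr":[0,0,0]},
    {"delta_pos":[0,0,0],"dr":[0,0,0]},
    {"delta_pos":[0,0,0],"dr":[0,0,0]},
    {"delta_pos":[0,0,0],"dr":[0,0,0]},
    {"delta_pos":[0,0,0],"dr":[0,0,0]},
    {"delta_pos":[0,0,0],"dr":[0,0,0]}
  ],
  "grip": 0,
  "squeeze": 50
}}

```text
time_s: 13.7
position: [0.5976, 0.2946, -0.0059]
tool_rot: [[0.961, 0.276, 0.001], [0.276, -0.961, 0.0], [0.001, 0.0, -1.0]]
ft_force: [0.1, 0.2, 5.2]
grip_width: 0.023
```

The block is held at 23 mm. Lifting high enough to clear the standing prop, then turning −22.5° in line with the slab and moving to its middle.

Call:
{"op": "arm_command", "data": {
  "steps": [
    {"delta_pos":[0,0,15],"dr":[0,0,0]},
    {"delta_pos":[0,0,25],"dr":[0,0,0]},
    {"delta_pos":[0,0,28],"dr":[0,0,0]},
    {"delta_pos":[0,0,28],"dr":[0,0,0]},
    {"delta_pos":[0,-5,20],"dr":[0,0,0]},
    {"delta_pos":[5,-22,0],"dr":[0,0,-2]},
    {"delta_pos":[5,-22,0],"dr":[0,0,-2]},
    {"delta_pos":[5,-22,0],"dr":[0,0,-2]},
    {"delta_pos":[5,-22,0],"dr":[0,0,-2]},
    {"delta_pos":[5,-22,0],"dr":[0,0,-2]},
    {"delta_pos":[5,-22,0],"dr":[0,0,-2]},
    {"delta_pos":[5,-22,0],"dr":[0,0,-2]},
    {"delta_pos":[5,-22,0],"dr":[0,0,-2]},
    {"delta_pos":[5,-22,0],"dr":[0,0,-2]},
    {"delta_pos":[5,-22,0],"dr":[0,0,-2]},
    {"delta_pos":[5,-22,0],"dr":[0,0,-2]},
    {"delta_pos":[4.4,-16.6,0],"dr":[0,0,-0.5]},
    {"delta_pos":[0,0,0],"dr":[0,0,0]},
    {"delta_pos":[0,0,0],"dr":[0,0,0]}
  ]
}}

```text
time_s: 15.6
position: [0.6566, 0.0312, 0.1098]
tool_rot: [[0.994, -0.112, -0.0], [-0.112, -0.994, 0.0], [-0.0, -0.0, -1.0]]
ft_force: [0.7, 0.4, 0.1]
grip_width: 0.023
```

Call:
{"op": "arm_command", "data": {
  "steps": [
    {"delta_pos":[0,0,-25],"dr":[0,0,0]},
    {"delta_pos":[0,0,-25],"dr":[0,0,0]},
    {"delta_pos":[0,0,-25],"dr":[0,0,0]},
    {"delta_pos":[0,0,-13],"dr":[0,0,0]},
    {"delta_pos":[0,0,-4],"dr":[0,0,0]},
    {"delta_pos":[0,0,0],"dr":[0,0,0]},
    {"delta_pos":[0,0,0],"dr":[0,0,0]}
  ]
}}

```text
time_s: 16.3
position: [0.6574, 0.0311, 0.019]
tool_rot: [[0.994, -0.112, 0.002], [-0.112, -0.994, -0.0], [0.002, -0.0, -1.0]]
ft_force: [0.2, 0.5, -0.2]
grip_width: 0.023
```

Call:
{"op": "arm_command", "data": {
  "steps": [
    {"delta_pos":[0,0,-2],"dr":[0,0,0]},
    {"delta_pos":[0,0,-2],"dr":[0,0,0]},
    {"delta_pos":[0,0,-1],"dr":[0,0,0]},
    {"delta_pos":[0,0,0],"dr":[0,0,0]},
    {"delta_pos":[0,0,0],"dr":[0,0,0]}
  ]
}}

```text
time_s: 16.8
position: [0.6571, 0.0309, 0.0141]
tool_rot: [[0.994, -0.112, 0.002], [-0.112, -0.994, -0.0], [0.002, 0.0, -1.0]]
ft_force: [-3.0, 0.3, 6.8]
grip_width: 0.0228
```

Call:
{"op": "arm_command", "data": {
  "steps": [
    {"delta_pos":[0,0,0],"dr":[0,0,0]},
    {"delta_pos":[0,0,0],"dr":[0,0,0]},
    {"delta_pos":[0,0,0],"dr":[0,0,0]},
    {"delta_pos":[0,0,0],"dr":[0,0,0]},
    {"delta_pos":[0,0,0],"dr":[0,0,0]},
    {"delta_pos":[0,0,0],"dr":[0,0,0]},
    {"delta_pos":[0,0,15],"dr":[0,0,0]},
    {"delta_pos":[0,0,25],"dr":[0,0,0]},
    {"delta_pos":[0,0,30],"dr":[0,0,0]},
    {"delta_pos":[0,0,30],"dr":[0,0,0]},
    {"delta_pos":[0,0,0],"dr":[0,0,0]}
  ],
  "grip": 0.6
}}

```text
time_s: 17.9
position: [0.6588, 0.0308, 0.1186]
tool_rot: [[0.994, -0.112, 0.009], [-0.112, -0.994, -0.001], [0.009, 0.0, -1.0]]
ft_force: [0.8, -0.1, -0.2]
grip_width: 0.051
```

```bash
python3 - <<'E'
from h import *
c=env.get_calibration('wrist'); save('wrist','w7.png'); save('top','t7.png')
print(np.round(proj(c,[.6568,.0305,.053])))
E
```

```text
[314. 256.]
```

View pics/w7.png

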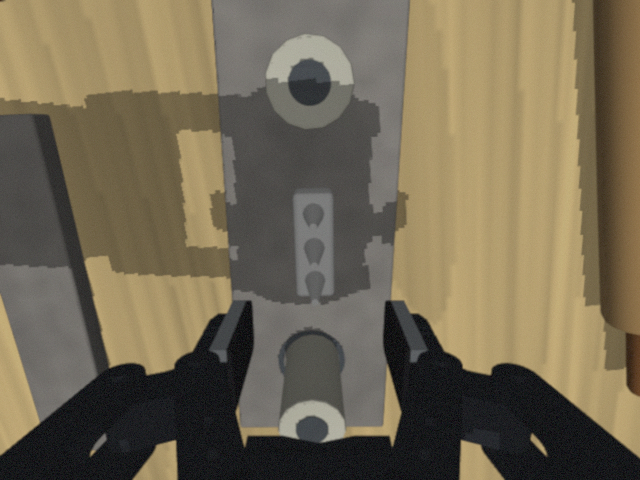

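The wrist view shows the pack upright between the props, centred on the slab. The dots are at (309,82) for the standing prop and (312,429) for the added one, which stands inside its ring. Checking these numerically.

```bash
cat > dots.py <<'E'
from h import *
def dot(im,u,v,r=14):
    g=cv2.cvtColor(im,cv2.COLOR_BGR2GRAY).astype(float)[v-r:v+r,u-r:u+r]
    m=g<(g.min()+g.max())/2
    n,l,st,ce=cv2.connectedComponentsWithStats(m.astype(np.uint8))
    k=l[r,r]; return ce[k]+[u-r,v-r]
E
python3 - <<'E'
from dots import *
c=env.get_calibration('wrist'); im=cv2.imread('pics/w7.png')
a=at(c,309,82,.09)*1000;b=at(c,312,429,.09)*1000;print('wrist',a,b,(a+b)/2,np.linalg.norm(a-b))
P=np.array([at(c,*p,.042)*1000 for p in((294.5,194),(332,194),(334,296),(296,296))]);print('pack',P.mean(0),P[3]-P[0])
K=[at(c,*p,.02)*1000 for p in((241,426),(384,426))];print('slab end',np.mean(K,0))
c=env.get_calibration('top'); t=cv2.imread('pics/t7.png');t0=cv2.imread('pics/top0.png')
from h import *
for n,i,u,v,z in(('st',t0,276,173,.09),('st3',cv2.imread('pics/top3.png'),276,173,.09),('ad3',cv2.imread('pics/top3.png'),375,185,.09)):
    d=dot(i,u,v,6); print(n,d,at(c,*d,z)*1000)
E
```

```text
wrist [663.33053795 119.70448052  90.        ] [644.22388334 -52.2009795   90.        ] [653.77721065  33.75175051  90.        ] 172.9640177521047
pack [655.1102461   34.07176792  42.        ] [ -7.30254483 -62.49398805   0.        ]
slab end [ 636.58109897 -112.99335246   20.        ]
st [275.59459459 172.91891892] [667.4017528  120.41275465  90.        ]
st3 [275.65333333 172.94666667] [667.35256116 120.307682    90.        ]
ad3 [375.08955224 184.91044776] [647.63347972 -56.12712312  90.        ]
```

Dot distance is 178 mm and the pack is within about 1.5 mm of the middle, so that's fine. Now the half shelf: centre (467.3, 3.7), long axis at 86.4°.

Call:
{"op": "arm_command", "data": {
  "steps": [
    {"delta_pos":[-20,-3,0],"dr":[0,0,0.4]},
    {"delta_pos":[-24,-3,0],"dr":[0,0,0.4]},
    {"delta_pos":[-24,-3,0],"dr":[0,0,0.4]},
    {"delta_pos":[-24,-3,0],"dr":[0,0,0.4]},
    {"delta_pos":[-24,-3,0],"dr":[0,0,0.4]},
    {"delta_pos":[-24,-4,0],"dr":[0,0,0.4]},
    {"delta_pos":[-24,-4,0],"dr":[0,0,0.4]},
    {"delta_pos":[-20,-4,0],"dr":[0,0,0]},
    {"delta_pos":[-5.7,0,-10],"dr":[0,0,0]},
    {"delta_pos":[0,0,-25],"dr":[0,0,0]},
    {"delta_pos":[0,0,-25],"dr":[0,0,0]},
    {"delta_pos":[0,0,-20],"dr":[0,0,0]},
    {"delta_pos":[0,0,0],"dr":[0,0,0]},
    {"delta_pos":[0,0,0],"dr":[0,0,0]},
    {"delta_pos":[0,0,0],"dr":[0,0,0]}
  ],
  "grip": 1
}}

```text
time_s: 19.5
position: [0.4674, 0.0038, 0.0335]
tool_rot: [[0.998, -0.064, 0.001], [-0.064, -0.998, -0.0], [0.001, 0.0, -1.0]]
ft_force: [0.5, -0.1, -0.2]
grip_width: 0.0851
```

```bash
python3 - <<'E'
from h import *
c=env.get_calibration('wrist'); s=env.observe();print(s['position'],s['grip_width'])
save('wrist','w8.png')
for p in ([.500,.1258],[.450,.1294],[.4673+.026,.0037],[.4673-.026,.0037]): print(np.round(proj(c,p+[.018])))
E
```

```text
[0.46744651 0.00382755 0.03349089] 0.08512004553117684
[387. -25.]
[247. -27.]
[375. 288.]
[261. 295.]
```

View pics/w8.png

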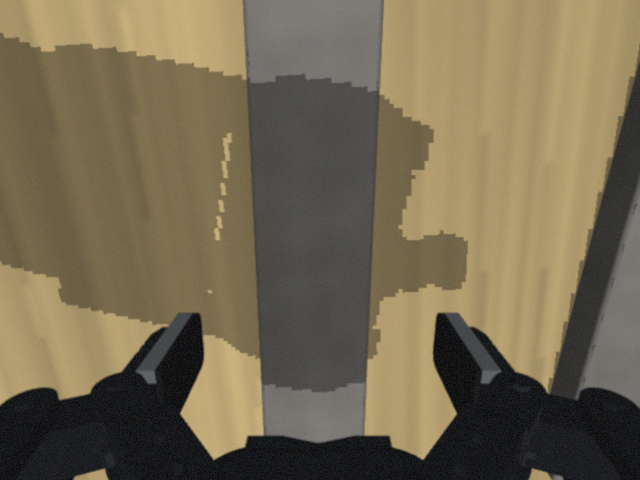

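The shelf is centred and aligned between the fingers (edges at 260/371, fingers at 202/434). Descending and gripping.

Call:
{"op": "arm_command", "data": {
  "steps": [
    {"delta_pos":[0,0,-15],"dr":[0,0,0]},
    {"delta_pos":[0,0,-15],"dr":[0,0,0]},
    {"delta_pos":[0,0,-10],"dr":[0,0,0]},
    {"delta_pos":[0,0,-5],"dr":[0,0,0]},
    {"delta_pos":[0,0,0],"dr":[0,0,0]},
    {"delta_pos":[0,0,0],"dr":[0,0,0]}
  ]
}}

```text
time_s: 20.15
position: [0.4674, 0.0038, -0.0118]
tool_rot: [[0.998, -0.064, 0.001], [-0.064, -0.998, -0.0], [0.001, 0.0, -1.0]]
ft_force: [0.4, 0.5, 0.5]
grip_width: 0.0854
```

Call:
{"op": "arm_command", "data": {
  "steps": [
    {"delta_pos":[0,0,0],"dr":[0,0,0]},
    {"delta_pos":[0,0,0],"dr":[0,0,0]},
    {"delta_pos":[0,0,0],"dr":[0,0,0]},
    {"delta_pos":[0,0,0],"dr":[0,0,0]},
    {"delta_pos":[0,0,0],"dr":[0,0,0]},
    {"delta_pos":[0,0,0],"dr":[0,0,0]},
    {"delta_pos":[0,0,0],"dr":[0,0,0]},
    {"delta_pos":[0,0,0],"dr":[0,0,0]}
  ],
  "grip": 0,
  "squeeze": 100
}}

```text
time_s: 20.95
position: [0.4678, 0.0037, -0.0091]
tool_rot: [[0.998, -0.063, 0.003], [-0.063, -0.998, -0.001], [0.003, 0.001, -1.0]]
ft_force: [-7.2, 1.3, 43.6]
grip_width: 0.05
```

Call:
{"op": "arm_command", "data": {
  "steps": [
    {"delta_pos":[0,0,6],"dr":[0,0,0]},
    {"delta_pos":[0,0,10],"dr":[0,0,0]},
    {"delta_pos":[0,0,20],"dr":[0,0,0]},
    {"delta_pos":[0,0,20],"dr":[0,0,0]},
    {"delta_pos":[0,0,20],"dr":[0,0,0]},
    {"delta_pos":[0,0,20],"dr":[0,0,0]},
    {"delta_pos":[0,0,16],"dr":[0,0,0]},
    {"delta_pos":[0,0,0],"dr":[0,0,0]},
    {"delta_pos":[0,0,0],"dr":[0,0,0]}
  ]
}}

```text
time_s: 21.85
position: [0.4667, 0.004, 0.0993]
tool_rot: [[0.998, -0.064, -0.001], [-0.064, -0.998, 0.0], [-0.001, -0.0, -1.0]]
ft_force: [-0.6, 0.9, -4.4]
grip_width: 0.0499
```

Call:
{"op": "arm_command", "data": {
  "steps": [
    {"delta_pos":[10,1.7,0],"dr":[0,0,0]},
    {"delta_pos":[15,2,0],"dr":[0,0,-0.3]},
    {"delta_pos":[18,2.5,0],"dr":[0,0,-0.4]},
    {"delta_pos":[18,2.5,0],"dr":[0,0,-0.4]},
    {"delta_pos":[18,2.5,0],"dr":[0,0,-0.4]},
    {"delta_pos":[18,2.5,0],"dr":[0,0,-0.4]},
    {"delta_pos":[18,2.5,0],"dr":[0,0,-0.4]},
    {"delta_pos":[18,2.5,0],"dr":[0,0,-0.4]},
    {"delta_pos":[18,2.5,0],"dr":[0,0,-0.2]},
    {"delta_pos":[16,2.5,0],"dr":[0,0,0]},
    {"delta_pos":[12,2,0],"dr":[0,0,0]},
    {"delta_pos":[10.5,1,0],"dr":[0,0,0]},
    {"delta_pos":[0,0,0],"dr":[0,0,0]},
    {"delta_pos":[0,0,0],"dr":[0,0,0]},
    {"delta_pos":[0,0,0],"dr":[0,0,0]}
  ]
}}

```text
time_s: 23.35
position: [0.656, 0.0307, 0.0991]
tool_rot: [[0.993, -0.114, -0.001], [-0.114, -0.993, 0.0], [-0.001, -0.0, -1.0]]
ft_force: [0.3, 0.6, -4.1]
grip_width: 0.0501
```

```bash
python3 - <<'E'
from h import *
s=env.observe();print(s['position'],s['grip_width'],s['ft_force'],s['wrist_torque'])
t=save('top','t9.png')[135:250,230:420]; w=save('wrist','w9.png'); sc=save('scene','s9.png')[190:340,210:400]
o=np.zeros((600,800,3),np.uint8); o[:242,:400]=cv2.resize(t,(400,242)); o[:316,400:]=cv2.resize(sc,(400,316)); o[320:600,:373]=cv2.resize(w,(373,280))
cv2.imwrite('pics/c9.png',o)
E
```

```text
[0.65603703 0.03065294 0.09910259] 0.05007617798572319 [ 0.30450439  0.57917575 -4.06362947] [-0.01740272 -0.07035888  0.00285892]
```

View pics/c9.png

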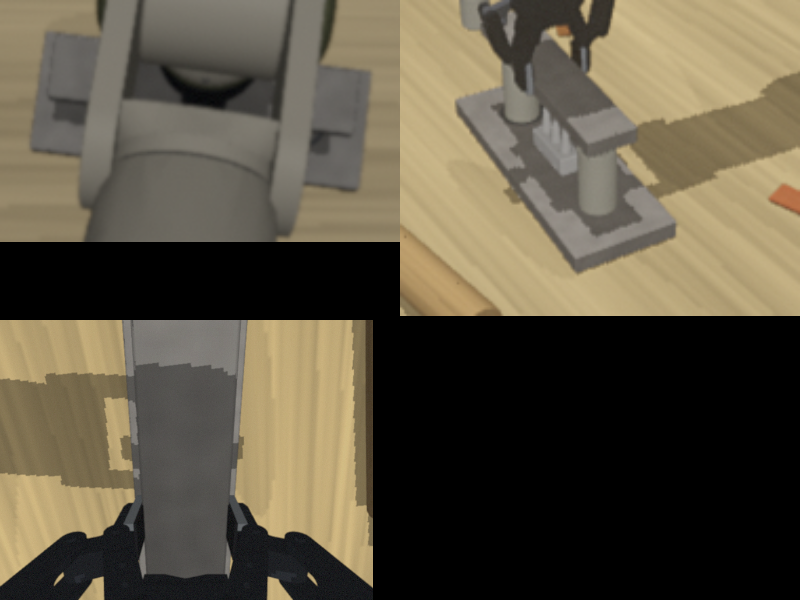

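The shelf is held level (4.1 N = 0.42 kg) and in line over both props, with the pack below. Lowering.

Call:
{"op": "arm_command", "data": {
  "steps": [
    {"delta_pos":[0.7,0,-6],"dr":[0,0,0]},
    {"delta_pos":[0,0,-6],"dr":[0,0,0]},
    {"delta_pos":[0,0,-3],"dr":[0,0,0]},
    {"delta_pos":[0,0,-1],"dr":[0,0,0]},
    {"delta_pos":[0,0,0],"dr":[0,0,0]},
    {"delta_pos":[0,0,0],"dr":[0,0,0]}
  ]
}}

```text
time_s: 24.1
position: [0.6574, 0.0306, 0.0839]
tool_rot: [[0.993, -0.114, 0.0], [-0.114, -0.993, -0.0], [0.0, -0.0, -1.0]]
ft_force: [-0.5, 0.2, -3.4]
grip_width: 0.0499
```

Call:
{"op": "arm_command", "data": {
  "steps": [
    {"delta_pos":[0,0,-1],"dr":[0,0,0]},
    {"delta_pos":[0,0,-0.7],"dr":[0,0,0]},
    {"delta_pos":[0,0,0],"dr":[0,0,0]},
    {"delta_pos":[0,0,0],"dr":[0,0,0]}
  ]
}}

```text
time_s: 24.5
position: [0.6573, 0.0306, 0.082]
tool_rot: [[0.993, -0.114, 0.0], [-0.114, -0.993, 0.0], [0.0, -0.0, -1.0]]
ft_force: [0.1, -0.1, -4.7]
grip_width: 0.0501
```

Call:
{"op": "arm_command", "data": {
  "steps": [
    {"delta_pos":[0,0,-0.8],"dr":[0,0,0]},
    {"delta_pos":[0,0,-0.7],"dr":[0,0,0]},
    {"delta_pos":[0,0,0],"dr":[0,0,0]},
    {"delta_pos":[0,0,0],"dr":[0,0,0]}
  ]
}}

```text
time_s: 24.9
position: [0.6574, 0.0306, 0.0811]
tool_rot: [[0.993, -0.114, 0.001], [-0.114, -0.993, -0.0], [0.001, 0.0, -1.0]]
ft_force: [-1.2, 0.9, 1.6]
grip_width: 0.0494
```

Contact made. Releasing and rising.

Call:
{"op": "arm_command", "data": {
  "steps": [
    {"delta_pos":[0,0,-0.3],"dr":[0,0,0]},
    {"delta_pos":[0,0,0],"dr":[0,0,0]},
    {"delta_pos":[0,0,0],"dr":[0,0,0]},
    {"delta_pos":[0,0,0],"dr":[0,0,0]},
    {"delta_pos":[0,0,0],"dr":[0,0,0]},
    {"delta_pos":[0,0,0],"dr":[0,0,0]},
    {"delta_pos":[0,0,0],"dr":[0,0,0]},
    {"delta_pos":[0,0,10],"dr":[0,0,0]},
    {"delta_pos":[0,0,25],"dr":[0,0,0]},
    {"delta_pos":[0,0,25],"dr":[0,0,0]},
    {"delta_pos":[0,0,20],"dr":[0,0,0]},
    {"delta_pos":[0,0,0],"dr":[0,0,0]}
  ],
  "grip": 1
}}

```text
time_s: 26.1
position: [0.6585, 0.0305, 0.1641]
tool_rot: [[0.993, -0.114, 0.007], [-0.114, -0.993, -0.001], [0.007, 0.0, -1.0]]
ft_force: [-0.6, 0.1, 0.7]
grip_width: 0.0851
```

Now to above the vase.

Call:
{"op": "arm_command", "data": {
  "steps": [
    {"delta_pos":[-12,23,0],"dr":[0,0,0]},
    {"delta_pos":[-12,23,0],"dr":[0,0,0]},
    {"delta_pos":[-12,23,0],"dr":[0,0,0]},
    {"delta_pos":[-12,23,0],"dr":[0,0,0]},
    {"delta_pos":[-12,23,0],"dr":[0,0,0]},
    {"delta_pos":[-12,23,0],"dr":[0,0,0]},
    {"delta_pos":[-12,23,0],"dr":[0,0,0]},
    {"delta_pos":[-12,23,0],"dr":[0,0,0]},
    {"delta_pos":[-12,23,0],"dr":[0,0,0]},
    {"delta_pos":[-12,23,0],"dr":[0,0,0]},
    {"delta_pos":[-12,23,0],"dr":[0,0,0]},
    {"delta_pos":[-12,23,0],"dr":[0,0,0]},
    {"delta_pos":[-12,23,0],"dr":[0,0,0]},
    {"delta_pos":[-12,23,0],"dr":[0,0,0]},
    {"delta_pos":[-12,23,0],"dr":[0,0,0]},
    {"delta_pos":[-14,28,0],"dr":[0,0,0]},
    {"delta_pos":[0,0,0],"dr":[0,0,0]},
    {"delta_pos":[0,0,0],"dr":[0,0,0]},
    {"delta_pos":[0,0,0],"dr":[0,0,0]}
  ]
}}

```text
time_s: 28.0
position: [0.4636, 0.4029, 0.1599]
tool_rot: [[0.993, -0.115, -0.0], [-0.115, -0.993, -0.001], [-0.0, 0.001, -1.0]]
ft_force: [0.0, -0.6, 0.6]
grip_width: 0.0852
```

```bash
python3 - <<'E'
from h import *
c=env.get_calibration('wrist'); s=env.observe();print(s['position'],s['q'])
w=save('wrist','w10.png')
p=proj(c,[.4633,.4035,.096]);print('pred lip',p)
h=cv2.cvtColor(w,cv2.COLOR_BGR2HSV)
m=(((h[...,0]<14)&(h[...,1]>110))).astype(np.uint8)
n,l,st,ce=cv2.connectedComponentsWithStats(m)
for i in range(1,n):
    if st[i,4]>300: print(st[i],ce[i])
g=cv2.cvtColor(w,cv2.COLOR_BGR2GRAY); u,v=p.astype(int); d=(g<45).astype(np.uint8)
n,l,st,ce=cv2.connectedComponentsWithStats(d)
for i in range(1,n):
    if st[i,4]>100: print('dark',st[i],ce[i],at(c,*ce[i],.096)*1000)
t=save('top','t10.png')[135:250,230:420]
o=np.zeros((480,800,3),np.uint8); o[:,:]=0; o[:,0:480]=cv2.resize(w,(480,360))[:, :].repeat(1,0) if 0 else 0
o=np.zeros((600,800,3),np.uint8); o[:260,:400]=cv2.resize(t,(400,260)); o[:300,400:]=cv2.resize(w,(400,300)); cv2.imwrite('pics/c10.png',o)
c=env.get_calibration('top')
E
```

```text
[0.46355053 0.40288768 0.15989751] [ 2.99708883e+01  3.11078095e+01  6.96141591e+01 -1.28269085e-02
  7.93160831e+01  3.65709186e+01]
pred lip [317.4592423  255.22599114]
[ 282  189   68   90 3775] [315.41960265 226.53509934]
[ 236  363   68   86 3680] [273.00815217 405.75978261]
[349 397  43  40 975] [368.95076923 416.81538462]
dark [ 297  237   37   36 1006] [314.8111332  254.56560636] [461.84601936 404.07015856  96.        ]
dark [ 340  298   62   80 2921] [370.8976378  335.58028073] [489.63173164 348.32850032  96.        ]
dark [    0   313   640   167 49395] [319.05085535 429.26581638] [450.26413116 282.66778434  96.        ]
dark [276 367  26  61 449] [292.10467706 398.0155902 ] [435.88372757 309.02885418  96.        ]
dark [368 374  34  29 746] [384.68900804 388.46380697] [495.43415213 309.41295929  96.        ]
dark [243 383  20  37 116] [252.63793103 399.87931034] [410.48886383 310.5850292   96.        ]
```

The lip centre is measured at (461.8, 404.1) by wrist and (463.1, 404.3) by top. Descending with the tips at neck height.

Call:
{"op": "arm_command", "data": {
  "steps": [
    {"delta_pos":[-0.8,1.2,-20],"dr":[0,0,0]},
    {"delta_pos":[0,0,-25],"dr":[0,0,0]},
    {"delta_pos":[0,0,-25],"dr":[0,0,0]},
    {"delta_pos":[0,0,-25],"dr":[0,0,0]},
    {"delta_pos":[0,0,-14],"dr":[0,0,0]},
    {"delta_pos":[0,0,-4],"dr":[0,0,0]},
    {"delta_pos":[0,0,0],"dr":[0,0,0]},
    {"delta_pos":[0,0,0],"dr":[0,0,0]}
  ]
}}

```text
time_s: 28.9
position: [0.4631, 0.4048, 0.0482]
tool_rot: [[0.993, -0.115, 0.001], [-0.115, -0.993, 0.001], [0.001, -0.001, -1.0]]
ft_force: [0.0, -0.5, -0.3]
grip_width: 0.0855
```

Call:
{"op": "arm_command", "data": {
  "steps": [
    {"delta_pos":[0,0,0],"dr":[0,0,0]},
    {"delta_pos":[0,0,0],"dr":[0,0,0]},
    {"delta_pos":[0,0,0],"dr":[0,0,0]},
    {"delta_pos":[0,0,0],"dr":[0,0,0]},
    {"delta_pos":[0,0,0],"dr":[0,0,0]},
    {"delta_pos":[0,0,0],"dr":[0,0,0]},
    {"delta_pos":[0,0,0],"dr":[0,0,0]},
    {"delta_pos":[0,0,0],"dr":[0,0,0]},
    {"delta_pos":[0,0,0],"dr":[0,0,0]},
    {"delta_pos":[0,0,0],"dr":[0,0,0]}
  ],
  "grip": 0,
  "squeeze": 40
}}

```text
time_s: 29.9
position: [0.4623, 0.4049, 0.0476]
tool_rot: [[0.993, -0.114, -0.0], [-0.114, -0.993, 0.0], [-0.0, -0.0, -1.0]]
ft_force: [-3.6, 1.1, 6.2]
grip_width: 0.0259
```

```bash
python3 - <<'E'
from h import *
c=env.get_calibration('top'); t=cv2.imread('pics/t10.png')
# half-shelf edges: fit in top image via brightness lines; make crop
cv2.imwrite('pics/c11.png',cv2.resize(t[135:245,225:425],None,fx=4,fy=4,interpolation=cv2.INTER_CUBIC))
for n,(x,y,a) in {'tgt':(656.8,30.5,83.5)}.items():
    a=np.radians(a);ey=np.array([np.cos(a),np.sin(a)]);ex=np.array([ey[1],-ey[0]])
    for i,j in((1,1),(-1,1),(-1,-1),(1,-1)):
        p=np.array([x,y])+26*i*ex+125*j*ey
        q=proj(c,[p[0]/1000,p[1]/1000,.108]); print(np.round(q,1),np.round((q-[225,135])*4,0))
E
```

```text
[257.2 154.1] [129.  76.]
[253.2 183.2] [113. 193.]
[396.3 200.7] [685. 263.]
[399.4 171.5] [698. 146.]
```

View pics/c11.png

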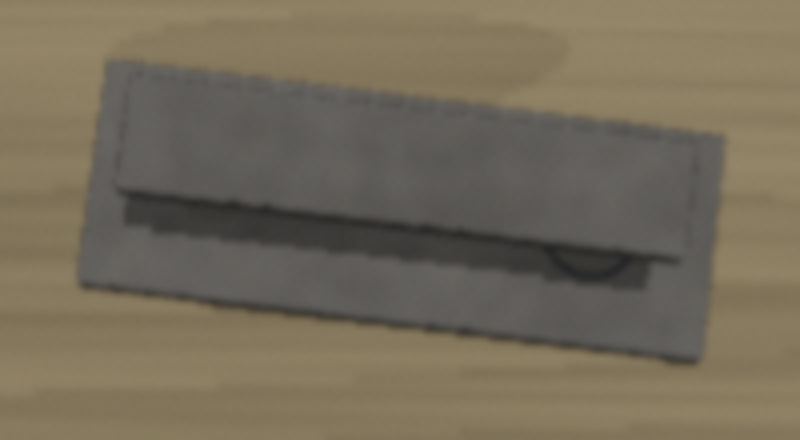

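The shelf's corners match the plan to about 1.5 mm: seen (130,70), (116,190), (682,260), (697,143) against predicted (129,76), (113,193), (685,263), (698,146). The vase is gripped at 26 mm. Lifting and carrying it to above the standing prop.

Call:
{"op": "arm_command", "data": {
  "steps": [
    {"delta_pos":[0,0,10],"dr":[0,0,0]},
    {"delta_pos":[0,0,25],"dr":[0,0,0]},
    {"delta_pos":[0,0,30],"dr":[0,0,0]},
    {"delta_pos":[0,0,30],"dr":[0,0,0]},
    {"delta_pos":[0,0,30],"dr":[0,0,0]},
    {"delta_pos":[0,0,0],"dr":[0,0,0]}
  ]
}}

```text
time_s: 30.5
position: [0.4641, 0.4056, 0.1769]
tool_rot: [[0.993, -0.114, 0.007], [-0.114, -0.993, 0.004], [0.007, -0.005, -1.0]]
ft_force: [0.3, -0.3, -0.8]
grip_width: 0.0261
```

Call:
{"op": "arm_command", "data": {
  "steps": [
    {"delta_pos":[8,-11,0],"dr":[0,0,0]},
    {"delta_pos":[14,-20,0],"dr":[0,0,0]},
    {"delta_pos":[14,-20,0],"dr":[0,0,0]},
    {"delta_pos":[14,-20,0],"dr":[0,0,0]},
    {"delta_pos":[14,-20,0],"dr":[0,0,0]},
    {"delta_pos":[14,-20,0],"dr":[0,0,0]},
    {"delta_pos":[14,-20,0],"dr":[0,0,0]},
    {"delta_pos":[14,-20,0],"dr":[0,0,0]},
    {"delta_pos":[14,-20,0],"dr":[0,0,0]},
    {"delta_pos":[14,-20,0],"dr":[0,0,0]},
    {"delta_pos":[14,-20,0],"dr":[0,0,0]},
    {"delta_pos":[14,-20,0],"dr":[0,0,0]},
    {"delta_pos":[14,-20,0],"dr":[0,0,0]},
    {"delta_pos":[14,-20,0],"dr":[0,0,0]},
    {"delta_pos":[10,-10,0],"dr":[0,0,0]},
    {"delta_pos":[4,-3.6,0],"dr":[0,0,0]},
    {"delta_pos":[0,0,0],"dr":[0,0,0]},
    {"delta_pos":[0,0,0],"dr":[0,0,0]},
    {"delta_pos":[0,0,0],"dr":[0,0,0]}
  ]
}}

```text
time_s: 32.4
position: [0.666, 0.1211, 0.1723]
tool_rot: [[0.994, -0.113, -0.0], [-0.113, -0.994, 0.0], [-0.0, -0.0, -1.0]]
ft_force: [0.3, -1.0, -1.5]
grip_width: 0.0259
```

Call:
{"op": "arm_command", "data": {
  "steps": [
    {"delta_pos":[1,-0.5,-8],"dr":[0,0,0]},
    {"delta_pos":[0,0,-5],"dr":[0,0,0]},
    {"delta_pos":[0,0,-2],"dr":[0,0,0]},
    {"delta_pos":[0,0,-1],"dr":[0,0,0]},
    {"delta_pos":[0,0,0],"dr":[0,0,0]},
    {"delta_pos":[0,0,0],"dr":[0,0,0]}
  ]
}}

```text
time_s: 33.0
position: [0.6675, 0.1197, 0.1564]
tool_rot: [[0.993, -0.114, 0.0], [-0.114, -0.993, 0.0], [0.0, -0.0, -1.0]]
ft_force: [0.8, -0.2, -1.8]
grip_width: 0.0259
```

Call:
{"op": "arm_command", "data": {
  "steps": [
    {"delta_pos":[0,0,-0.6],"dr":[0,0,0]},
    {"delta_pos":[0,0,0],"dr":[0,0,0]},
    {"delta_pos":[0,0,0],"dr":[0,0,0]}
  ]
}}

```text
time_s: 33.3
position: [0.6675, 0.1197, 0.1557]
tool_rot: [[0.993, -0.114, 0.0], [-0.114, -0.993, -0.0], [0.0, 0.0, -1.0]]
ft_force: [1.0, -0.6, -0.8]
grip_width: 0.0259
```

Call:
{"op": "arm_command", "data": {
  "steps": [
    {"delta_pos":[0,0,-0.7],"dr":[0,0,0]},
    {"delta_pos":[0,0,0],"dr":[0,0,0]},
    {"delta_pos":[0,0,0],"dr":[0,0,0]}
  ]
}}

```text
time_s: 33.6
position: [0.6676, 0.1197, 0.1556]
tool_rot: [[0.993, -0.114, 0.001], [-0.114, -0.993, -0.0], [0.001, -0.0, -1.0]]
ft_force: [-1.9, -1.1, 5.5]
grip_width: 0.0257
```

Call:
{"op": "arm_command", "data": {
  "steps": [
    {"delta_pos":[0,0,0.3],"dr":[0,0,0]},
    {"delta_pos":[0,0,0],"dr":[0,0,0]},
    {"delta_pos":[0,0,0],"dr":[0,0,0]},
    {"delta_pos":[0,0,0],"dr":[0,0,0]},
    {"delta_pos":[0,0,0],"dr":[0,0,0]},
    {"delta_pos":[0,0,0],"dr":[0,0,0]},
    {"delta_pos":[0,0,0],"dr":[0,0,0]},
    {"delta_pos":[0,0,10],"dr":[0,0,0]},
    {"delta_pos":[0,0,25],"dr":[0,0,0]},
    {"delta_pos":[0,0,25],"dr":[0,0,0]},
    {"delta_pos":[0,0,20],"dr":[0,0,0]},
    {"delta_pos":[0,0,0],"dr":[0,0,0]},
    {"delta_pos":[0,0,0],"dr":[0,0,0]}
  ],
  "grip": 0.8
}}

```text
time_s: 34.9
position: [0.6674, 0.1197, 0.2353]
tool_rot: [[0.993, -0.114, 0.0], [-0.114, -0.993, 0.0], [0.0, -0.0, -1.0]]
ft_force: [-0.3, 0.1, 0.4]
grip_width: 0.0685
```

```bash
python3 - <<'E'
from h import *
c=env.get_calibration('wrist'); w=save('wrist','w12.png')
print(env.observe()['position'])
g=cv2.cvtColor(w,cv2.COLOR_BGR2GRAY); print('pred',proj(c,[.6674,.1203,.204]))
n,l,st,ce=cv2.connectedComponentsWithStats((g<45).astype(np.uint8))
for i in range(1,n):
    if 300<st[i,4]<9000: print('dark',st[i],at(c,*ce[i],.204)*1000)
E
```

```text
[0.66711591 0.1197132  0.23441902]
pred [317.90749258 276.96803769]
dark [  39    0   75   30 1406] [586.35260389 244.87962367 204.        ]
dark [   0   61   38   50 1105] [550.78606988 220.79843303 204.        ]
dark [ 298  260   42   40 1321] [667.45065018 118.86973836 204.        ]
```

The vase stands at (667.5, 118.9), right above the prop. Now the beaker.

Call:
{"op": "arm_command", "data": {
  "steps": [
    {"delta_pos":[-15,8,0],"dr":[0,0,0]},
    {"delta_pos":[-21,11,0],"dr":[0,0,0]},
    {"delta_pos":[-21,11,0],"dr":[0,0,0]},
    {"delta_pos":[-21,11,0],"dr":[0,0,0]},
    {"delta_pos":[-21,11,-5],"dr":[0,0,0]},
    {"delta_pos":[-21,11,-10],"dr":[0,0,0]},
    {"delta_pos":[-21,11,-10],"dr":[0,0,0]},
    {"delta_pos":[-21,11,-10],"dr":[0,0,0]},
    {"delta_pos":[-21,11,-10],"dr":[0,0,0]},
    {"delta_pos":[-21,11,-10],"dr":[0,0,0]},
    {"delta_pos":[-21,11,-10],"dr":[0,0,0]},
    {"delta_pos":[-21,10,-10],"dr":[0,0,0]},
    {"delta_pos":[-10,5,0],"dr":[0,0,0]},
    {"delta_pos":[0,0,0],"dr":[0,0,0]},
    {"delta_pos":[0,0,0],"dr":[0,0,0]},
    {"delta_pos":[0,0,0],"dr":[0,0,0]}
  ],
  "grip": 1
}}

```text
time_s: 36.55
position: [0.4125, 0.2524, 0.1605]
tool_rot: [[0.993, -0.115, 0.001], [-0.115, -0.993, 0.0], [0.001, -0.0, -1.0]]
ft_force: [0.4, -0.0, 0.7]
grip_width: 0.0857
```

```bash
python3 - <<'E'
from h import *
c=env.get_calibration('wrist'); w=save('wrist','w13.png')
print(env.observe()['position'])
print('pred',proj(c,[.4114,.2528,.07]))
h=cv2.cvtColor(w,cv2.COLOR_BGR2HSV)
m=((h[...,0]<14)&(h[...,1]>110)).astype(np.uint8)
n,l,st,ce=cv2.connectedComponentsWithStats(m)
for i in range(1,n):
    if st[i,4]>500:
        print(st[i],ce[i])
        pts=np.argwhere(l==i)[:,::-1].astype(np.float32)
        (e,ax,a)=cv2.minAreaRect(pts); print(e,ax)
E
```

```text
[0.41244372 0.25235892 0.16044166]
pred [316.0199668  242.09631035]
[ 274  192   80   87 5085] [313.1899705  237.14021632]
(313.7500305175781, 238.25001525878906) (79.19595336914062, 81.31727600097656)
[ 393  230   49   54 1663] [417.53938665 256.12687913]
(417.6551818847656, 256.137939453125) (46.05244445800781, 37.13907241821289)
```

The rim agrees to within 2 mm. Descending and gripping.

Call:
{"op": "arm_command", "data": {
  "steps": [
    {"delta_pos":[-1.3,0.8,-20],"dr":[0,0,0]},
    {"delta_pos":[0,0,-30],"dr":[0,0,0]},
    {"delta_pos":[0,0,-30],"dr":[0,0,0]},
    {"delta_pos":[0,0,-30],"dr":[0,0,0]},
    {"delta_pos":[0,0,-20],"dr":[0,0,0]},
    {"delta_pos":[0,0,-10],"dr":[0,0,0]},
    {"delta_pos":[0,0,-2],"dr":[0,0,0]},
    {"delta_pos":[0,0,0],"dr":[0,0,0]},
    {"delta_pos":[0,0,0],"dr":[0,0,0]}
  ]
}}

```text
time_s: 37.5
position: [0.4108, 0.2537, 0.0191]
tool_rot: [[0.993, -0.114, 0.002], [-0.114, -0.993, 0.001], [0.002, -0.001, -1.0]]
ft_force: [-0.0, -0.1, -0.1]
grip_width: 0.0859
```

Call:
{"op": "arm_command", "data": {
  "steps": [
    {"delta_pos":[0,0,0],"dr":[0,0,0]},
    {"delta_pos":[0,0,0],"dr":[0,0,0]},
    {"delta_pos":[0,0,0],"dr":[0,0,0]},
    {"delta_pos":[0,0,0],"dr":[0,0,0]},
    {"delta_pos":[0,0,0],"dr":[0,0,0]},
    {"delta_pos":[0,0,0],"dr":[0,0,0]},
    {"delta_pos":[0,0,0],"dr":[0,0,0]},
    {"delta_pos":[0,0,0],"dr":[0,0,0]}
  ],
  "grip": 0,
  "squeeze": 40
}}

```text
time_s: 38.3
position: [0.4104, 0.2537, 0.019]
tool_rot: [[0.993, -0.114, 0.001], [-0.114, -0.993, 0.0], [0.001, -0.001, -1.0]]
ft_force: [-2.1, -0.1, 7.3]
grip_width: 0.0497
```

Call:
{"op": "arm_command", "data": {
  "steps": [
    {"delta_pos":[0,0,10],"dr":[0,0,0]},
    {"delta_pos":[0,0,25],"dr":[0,0,0]},
    {"delta_pos":[0,0,30],"dr":[0,0,0]},
    {"delta_pos":[0,0,30],"dr":[0,0,0]},
    {"delta_pos":[0,0,25],"dr":[0,0,0]},
    {"delta_pos":[0,0,10],"dr":[0,0,0]},
    {"delta_pos":[0,0,0],"dr":[0,0,0]}
  ]
}}

```text
time_s: 39.0
position: [0.4105, 0.2536, 0.1492]
tool_rot: [[0.993, -0.114, 0.002], [-0.114, -0.993, 0.001], [0.002, -0.001, -1.0]]
ft_force: [-0.2, -0.6, -1.3]
grip_width: 0.0493
```

Call:
{"op": "arm_command", "data": {
  "steps": [
    {"delta_pos":[8,-11,0],"dr":[0,0,0]},
    {"delta_pos":[15,-20,0],"dr":[0,0,0]},
    {"delta_pos":[15,-20,0],"dr":[0,0,0]},
    {"delta_pos":[15,-20,0],"dr":[0,0,0]},
    {"delta_pos":[15,-20,0],"dr":[0,0,0]},
    {"delta_pos":[15,-20,0],"dr":[0,0,0]},
    {"delta_pos":[15,-20,0],"dr":[0,0,0]},
    {"delta_pos":[15,-20,0],"dr":[0,0,0]},
    {"delta_pos":[15,-20,0],"dr":[0,0,0]},
    {"delta_pos":[15,-20,0],"dr":[0,0,0]},
    {"delta_pos":[15,-20,0],"dr":[0,0,0]},
    {"delta_pos":[15,-20,0],"dr":[0,0,0]},
    {"delta_pos":[15,-20,0],"dr":[0,0,0]},
    {"delta_pos":[15,-20,0],"dr":[0,0,0]},
    {"delta_pos":[15,-20,0],"dr":[0,0,0]},
    {"delta_pos":[13,-12,0],"dr":[0,0,0]},
    {"delta_pos":[6,-7,0],"dr":[0,0,0]},
    {"delta_pos":[0,0,0],"dr":[0,0,0]},
    {"delta_pos":[0,0,0],"dr":[0,0,0]},
    {"delta_pos":[0,0,0],"dr":[0,0,0]}
  ]
}}

```text
time_s: 41.0
position: [0.6466, -0.0559, 0.1481]
tool_rot: [[0.994, -0.114, -0.001], [-0.114, -0.994, 0.0], [-0.001, -0.0, -1.0]]
ft_force: [-0.4, -0.4, -2.0]
grip_width: 0.0496
```

Call:
{"op": "arm_command", "data": {
  "steps": [
    {"delta_pos":[0.6,-0.6,-10],"dr":[0,0,0]},
    {"delta_pos":[0,0,-7],"dr":[0,0,0]},
    {"delta_pos":[0,0,-3],"dr":[0,0,0]},
    {"delta_pos":[0,0,-0.8],"dr":[0,0,0]},
    {"delta_pos":[0,0,0],"dr":[0,0,0]},
    {"delta_pos":[0,0,0],"dr":[0,0,0]}
  ]
}}

```text
time_s: 41.6
position: [0.6478, -0.0571, 0.1274]
tool_rot: [[0.993, -0.114, 0.0], [-0.114, -0.993, 0.0], [0.0, -0.0, -1.0]]
ft_force: [1.0, 0.1, -0.9]
grip_width: 0.0494
```

Call:
{"op": "arm_command", "data": {
  "steps": [
    {"delta_pos":[0,0,-0.5],"dr":[0,0,0]},
    {"delta_pos":[0,0,0],"dr":[0,0,0]},
    {"delta_pos":[0,0,0],"dr":[0,0,0]}
  ]
}}

```text
time_s: 41.9
position: [0.6478, -0.0571, 0.1271]
tool_rot: [[0.993, -0.114, 0.0], [-0.114, -0.993, -0.0], [0.0, 0.0, -1.0]]
ft_force: [-0.2, 0.2, 0.9]
grip_width: 0.0494
```

Call:
{"op": "arm_command", "data": {
  "steps": [
    {"delta_pos":[0,0,-0.3],"dr":[0,0,0]},
    {"delta_pos":[0,0,0],"dr":[0,0,0]},
    {"delta_pos":[0,0,0],"dr":[0,0,0]},
    {"delta_pos":[0,0,0],"dr":[0,0,0]},
    {"delta_pos":[0,0,0],"dr":[0,0,0]},
    {"delta_pos":[0,0,0],"dr":[0,0,0]},
    {"delta_pos":[0,0,0],"dr":[0,0,0]},
    {"delta_pos":[0,0,10],"dr":[0,0,0]},
    {"delta_pos":[0,0,25],"dr":[0,0,0]},
    {"delta_pos":[0,0,25],"dr":[0,0,0]},
    {"delta_pos":[0,0,25],"dr":[0,0,0]},
    {"delta_pos":[0,0,10],"dr":[0,0,0]}
  ],
  "grip": 1
}}

```text
time_s: 43.1
position: [0.6484, -0.0572, 0.225]
tool_rot: [[0.993, -0.114, 0.005], [-0.114, -0.993, -0.001], [0.005, 0.001, -1.0]]
ft_force: [0.3, 0.2, 0.3]
grip_width: 0.0853
```

Call:
{"op": "arm_command", "data": {
  "steps": [
    {"delta_pos":[-15,-15,0],"dr":[0,0,0]},
    {"delta_pos":[-20,-20,0],"dr":[0,0,0]},
    {"delta_pos":[-20,-20,0],"dr":[0,0,0]},
    {"delta_pos":[-20,-20,0],"dr":[0,0,0]},
    {"delta_pos":[-20,-20,0],"dr":[0,0,0]},
    {"delta_pos":[-20,-20,0],"dr":[0,0,0]},
    {"delta_pos":[-20,-20,0],"dr":[0,0,0]},
    {"delta_pos":[-20,-20,0],"dr":[0,0,0]},
    {"delta_pos":[-20,-20,0],"dr":[0,0,0]},
    {"delta_pos":[-20,-20,0],"dr":[0,0,0]},
    {"delta_pos":[-20,-20,0],"dr":[0,0,0]},
    {"delta_pos":[-10,-10,0],"dr":[0,0,0]},
    {"delta_pos":[0,0,0],"dr":[0,0,0]},
    {"delta_pos":[0,0,0],"dr":[0,0,0]}
  ]
}}

```text
time_s: 44.5
position: [0.4231, -0.2817, 0.2216]
tool_rot: [[0.993, -0.114, 0.0], [-0.114, -0.993, 0.0], [0.0, -0.0, -1.0]]
ft_force: [0.5, 1.0, 1.0]
grip_width: 0.0855
```

```bash
python3 - <<'E'
from h import *
t=save('top','t14.png')[135:255,220:430]; s=save('scene','s14.png')[170:340,200:400]
o=np.zeros((600,800,3),np.uint8)
o[:457]=cv2.resize(t,(800,457),interpolation=cv2.INTER_CUBIC)
o=np.zeros((600,800,3),np.uint8); o[:240,:420]=cv2.resize(t,(420,240),interpolation=cv2.INTER_CUBIC); o[:323,420:]=cv2.resize(s,(380,323),interpolation=cv2.INTER_CUBIC)
o[325:600,:481]=cv2.resize(t,(481,275),interpolation=cv2.INTER_CUBIC)
cv2.imwrite('pics/c14.png',o)
c=env.get_calibration('top')
for p in ([.6674,.1203,.204],[.6476,-.0563,.178]): print('pred top',proj(c,p),'crop',(proj(c,p)-[220,135])*2)
E
```

```text
pred top [270.54983157 157.50811821] crop [101.09966313  45.01623642]
pred top [381.65157993 174.62850448] crop [323.30315986  79.25700895]
```

View pics/c14.png

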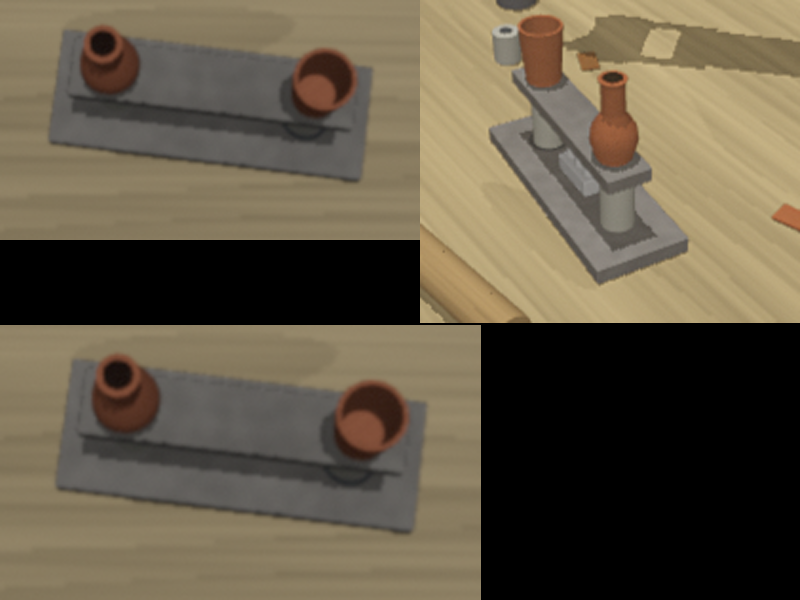

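The final view is right. The vase lip is at crop (103,43) against a predicted (101,45), and the beaker rim at (324,80) against (323,79). The shelf is level on both props, the pack is underneath, and the short prop hasn't moved. Handing in.

```bash
python3 -c "
from rig import env
s=env.observe();print(s['time_s'],s['grip_width'],s['ft_force'])
print(env.close_job())"
```

```text
44.6 0.08555767768576701 [ 0.10234902  0.60095891 -0.74223853]
the job is handed in; nothing more can be done
None
```

The tier is built and handed in at 44.6 s of the 144 s allowed, in the order asked. The gripper is open and clear of everything.

I stood the tall prop on the ring, set the cone pack midway between the props and laid the half shelf across both. Then I stood the vase above the standing prop and the beaker above the added one. The short prop and the purple vase were left alone.

**Last checks**
- **Half shelf:** its corners are within about 1.5 mm of the plan, and it sits level in line with the kiln shelf.
- **Vase and beaker:** both appear within about 2 mm of the spots above their props in the final top picture. A closer wrist measurement put the vase 1 to 1.5 mm off.
- **Cone pack:** about 1.5 mm from the midpoint between the props.

**What disagreed**
- **Added prop:** it stands about 2 to 3 mm inward of the ring's centre, giving 178 mm between prop dots instead of 180. I left it because it is still inside the ring.
- **Wrist check:** a wrist picture taken before the arm had settled gave 173 mm for the same distance. I went with the top camera.
- **Fingertips:** they sit about 33 mm farther back than the stated nose length. My first grasp of the cone pack therefore closed on its middle cone. I opened, went lower and took the block properly, then corrected the later grasps.
- **Half shelf grip:** gripping it pushed the wrist force up to 44 N for a moment. That is well under the 120 N wrist limit. I took it as the fingertips pressing, which would keep the 40 N limit on the gripper's body out of it, but I could not confirm that.

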